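# Weigh the spice tins and print their label

## Robot

A 6-joint arm with a two-finger parallel gripper is mounted at the origin on a cart in front of the work surface, level with it; the furniture and walls round the work are solid. World frame = base frame: x ahead of the robot, y to its left, z up, the work surface at z = 0. Lengths are in m, angles in rad, forces in N, time in s.
With the tool pointing down it reaches from about 0.2 to 0.875 m from the base axis. Payload 3.4 kg.
Tool frame: the origin (TCP) lies where the fingers leave the gripper's body, on its centre line; the fingertips stand 97 mm ahead of it and the grasp point (between the pads) lies 78 mm ahead of it (grip_depth is the distance from the TCP to the grasp point, in m); z points along the fingers, y is the line along which they close (so a half turn about z gives the same grasp; the last joint's range is limited). The gripper opens to 94 mm and grips with 3 to 60 N. Pads are 16 mm wide; open, the fingers measure 119 mm over their backs; the gripper's body (75 mm by 177 mm) begins 78 mm behind the grasp point.
Start: joints at [-1.323, 0.276, 1.505, -0, 1.361, -0.121], TCP at [0.207, -0.536, 0.303] pointing down, gripper open.
Joint ranges: [-2.89, 2.89], [-0.75, 2.08], [0.22, 2.7], [-1.18, 4.32], [0.11, 2.71], [-2.7, 2.7]. Speed limits (rad/s): [2.57, 2.57, 3.14, 3.14, 3.14, 3.14].

## Interface

Orientations are given as a 3x3 rotation matrix whose columns are the frame's x, y, z axes.
In Python, from plant import get_state, get_image, sign_off, grip_depth gives the robot as it stands.
- The arm moves only by the tool jog_arm, never from a script. Its argument "series" is a list of rows, each an object of numbers: "tx", "ty", "tz": the shift along the world's x, y, z in m; "spin": the turn about the world's z in degrees. A call has 1 to 5 rows; each row is the pose to reach, as a shift and turn from the pose commanded when the call began; what a row does not reach only later rows make up. A row lasts 1/12 s, in which the tool goes at most 41.7 mm and 7.16 degrees, less where a joint would pass 70% of its speed; a pose out of reach is approached as far as the arm can. A call with a gripper value outside its range is refused whole. "grip" is the opening, from 0 (shut) to 1 (fully open), set as the call begins (left out, the last holds). The fingers move at their own pace and stop on an object; the grip force is fixed at half the most. Time passes only in rows, so rows that repeat a pose let the fingers close. It gives the time, the measured TCP pose, the force, the opening and the grip force at its end, in the units of the state.
- get_state(): the state, without advancing time (a new reading comes with each control period).
- get_image(name): name is "scene" or "top" or "wrist"; returns a dict with "pixels" (400x640x3 uint8, blue, green, red), "mtx" (3x3 intrinsics, pixels), "R" (3x3) and "t" (3): a world point X has camera coordinates R X + t. Camera axes: x right, y down, z forward; pixel columns grow to the right and rows downward; lengths in m; the calibration is good to about 2 mm. A picture is of the moment at which its call begins. There is no depth.
- sign_off(): hands the job in; it is judged then, once.
The state is a dict: "time": time; "joints": joint angles; "qd": joint speeds; "tau": joint torques, N m; "tcp_pos": TCP position; "tool_rot": TCP orientation; "wrist_force": force on the tool from outside, world axes, zero at the start; "moment": the same for the moment, N m; "grip_width": finger opening in m; "gripper_force": force on a finger pad.
Only numpy, scipy, OpenCV 4.12 (cv2) and the standard library are available. Lean on these libraries where they do the work, as an engineer would, in place of code of your own. Each camera call takes 0.05 s, during which the arm holds its last target. There are 200 camera calls.

## Task

Zero the empty scale by pressing its round key just until it clicks and no further, stand all the spice tins from the ochre board on the steel platform together and let go of them, then, with all of them standing there, store the weight by pressing the oblong key just until it clicks and no further. With the tins still on the scale, squeeze the label gun's trigger fully home and let it spring back to print the label, then put the spice tins back, lid up, anywhere on top of the ochre board. Use each key only for its own step, and leave the green-lidded jar, the food can and the timer where they stand.

Things in the scene. Friction and masses are not known exactly. Their poses are not given: they have to be found in the camera images.
- small_a_mid (a point): centre (half-way up) of a small round flat spice tin, bare metal with a pressed-on metal lid that does not come off: 52 mm across the lid, 2 mm less below it, 38 mm tall, about 90 g; z points up through the lid. Two or three of the four spice tins are there in a run, an absent one has no pose. Starts standing, lid up, on the ochre board
- small_b_mid (a point): centre (half-way up) of a small round flat spice tin, bare metal with a pressed-on metal lid that does not come off: 52 mm across the lid, 2 mm less below it, 38 mm tall, about 90 g; z points up through the lid. Two or three of the four spice tins are there in a run, an absent one has no pose. Starts standing, lid up, on the ochre board
- large_a_mid (a point): centre (half-way up) of a larger round flat spice tin, bare metal with a pressed-on metal lid that does not come off: 60 mm across the lid, 2 mm less below it, 44 mm tall, about 130 g; z points up through the lid. Two or three of the four spice tins are there in a run, an absent one has no pose. Starts standing, lid up, on the ochre board
- large_b_mid (a point): centre (half-way up) of a larger round flat spice tin, bare metal with a pressed-on metal lid that does not come off: 60 mm across the lid, 2 mm less below it, 44 mm tall, about 130 g; z points up through the lid. Two or three of the four spice tins are there in a run, an absent one has no pose. Starts standing, lid up, on the ochre board
- board_top (a point): centre of the top face of the ochre cutting board, 430 mm (its x) by 245 mm (its y), 20 mm thick, fixed on the table to one side of the scale (left or right)
- platform (a point): centre of the floor of the scale's steel weighing platform, 42 mm above the table; floor 136 mm (its x, pointing away from the robot) by 228 mm (its y) inside a raised rim 8 mm high and 4 mm thick. The scale is fixed on the table. Its key panel lies on the -x side, 13 mm below this floor; the keys are 118 mm from this point along -x and 72 mm to either side
- zero_key_top (a point): middle of the flat top of the round key (zero), 29 mm across, towards the +y end at the robot's side of the scale; 39 mm above the table when out, 10 mm proud of its panel; goes down with the key along -z. Sprung tactile dome: resistance rises to about 5 N at 2.5 mm, then falls (the click) to 3.5 N at 4.5 mm and 2 N at 6.5 mm; clicked from 3 mm, overpressed beyond 7 mm, hard stop at 8 mm; springs back
- store_key_top (a point): middle of the flat top of the oblong key (store), 42 mm along y by 24 mm along x, towards the -y end at the robot's side of the scale; 39 mm above the table when out, 10 mm proud of its panel; goes down with the key along -z. Sprung tactile dome: resistance rises to about 5 N at 2.5 mm, then falls (the click) to 3.5 N at 4.5 mm and 2 N at 6.5 mm; clicked from 3 mm, overpressed beyond 7 mm, hard stop at 8 mm; springs back
- zero_key (a joint): travel of the round key, m: 0 out, grows as it is pressed, 0.008 at the stop
- store_key (a joint): travel of the oblong key, m: 0 out, grows as it is pressed, 0.008 at the stop
- squeeze_point (a point): where to squeeze the label gun, fixed in a black dock beside the scale, handle straight up: 123 mm above the table, half-way between the outer faces of the fixed grey grip (25 mm to the point's -y) and the black trigger (25 mm to its +y, upright when released). Both are 22-28 mm wide (point x), tops at 144-154 mm; the gun's head lies below 58 mm, its label roll below 86 mm
- trigger (a joint): angle of the trigger, rad: 0 released, 0.22 squeezed home against its stop, where its outer face is 14 mm nearer the fixed grip (36 mm over both); hinged at its lower end 65 mm below the squeezing place; needs 5 N there to start and 8 N at the stop; springs back when let go
- wide_jar: jar with a green lid, 69 mm across, 84 mm tall, origin at the centre of its foot; stands behind the work, stays where it is
- food_can: food can with a printed label, 75 mm across, 110 mm tall, origin at the centre of its foot; stands behind the work, stays where it is
- timer: twist timer, 64 mm across, 37 mm tall, origin at the centre of its foot; stands behind the work, stays where it is

How it is judged:
On the way, in this order (a step that is already met when the one before it is completed fails the run):
1. the round key is pressed past its click (value of joint zero_key above 0.003 m), for 0.04 s.
2. every spice tin stands lid up on the platform, let go and at rest, and the round key is out again (x of small_a_mid in the frame of platform between -0.072 and 0.072 m and y of small_a_mid in the frame of platform between -0.118 and 0.118 m and z of small_a_mid in the frame of platform between 0.012 and 0.026 m and angle between each of small_a_mid, small_b_mid, large_a_mid, large_b_mid's own z axis and vertical below 0.15 rad and x of small_b_mid in the frame of platform between -0.072 and 0.072 m and y of small_b_mid in the frame of platform between -0.118 and 0.118 m and z of small_b_mid in the frame of platform between 0.012 and 0.026 m and x of large_a_mid in the frame of platform between -0.072 and 0.072 m and y of large_a_mid in the frame of platform between -0.118 and 0.118 m and z of large_a_mid in the frame of platform between 0.015 and 0.029 m and x of large_b_mid in the frame of platform between -0.072 and 0.072 m and y of large_b_mid in the frame of platform between -0.118 and 0.118 m and z of large_b_mid in the frame of platform between 0.015 and 0.029 m and linear speed of each of small_a, small_b, large_a, large_b below 0.03 m/s and contact force between the fingers and small_a below 0.3 N and contact force between the fingers and small_b below 0.3 N and contact force between the fingers and large_a below 0.3 N and contact force between the fingers and large_b below 0.3 N and value of joint zero_key below 0.001 m), for 0.2 s.
3. the oblong key is pressed past its click (value of joint store_key above 0.003 m), for 0.04 s.
4. the trigger is squeezed home, both keys out, every spice tin still on the platform (value of joint trigger above 0.18 rad and value of joint each of zero_key, store_key below 0.001 m and x of small_a_mid in the frame of platform between -0.072 and 0.072 m and y of small_a_mid in the frame of platform between -0.118 and 0.118 m and z of small_a_mid in the frame of platform between 0.012 and 0.026 m and angle between each of small_a_mid, small_b_mid, large_a_mid, large_b_mid's own z axis and vertical below 0.15 rad and x of small_b_mid in the frame of platform between -0.072 and 0.072 m and y of small_b_mid in the frame of platform between -0.118 and 0.118 m and z of small_b_mid in the frame of platform between 0.012 and 0.026 m and x of large_a_mid in the frame of platform between -0.072 and 0.072 m and y of large_a_mid in the frame of platform between -0.118 and 0.118 m and z of large_a_mid in the frame of platform between 0.015 and 0.029 m and x of large_b_mid in the frame of platform between -0.072 and 0.072 m and y of large_b_mid in the frame of platform between -0.118 and 0.118 m and z of large_b_mid in the frame of platform between 0.015 and 0.029 m), for 0.1 s.
5. the trigger is let go and has sprung back (value of joint trigger below 0.02 rad), for 0.1 s.
At the end, for the whole second after the job is handed in: every spice tin stands lid up at rest on the top of the ochre board, let go, upright within 0.15 rad, its centre within the board's edges; both keys are out (under 1 mm) and the trigger is released (under 0.02 rad) (x of small_a_mid in the frame of board_top between -0.213 and 0.213 m and y of small_a_mid in the frame of board_top between -0.12 and 0.12 m and z of small_a_mid in the frame of board_top between 0.012 and 0.026 m and angle between each of small_a_mid, small_b_mid, large_a_mid, large_b_mid's own z axis and vertical below 0.15 rad and x of small_b_mid in the frame of board_top between -0.213 and 0.213 m and y of small_b_mid in the frame of board_top between -0.12 and 0.12 m and z of small_b_mid in the frame of board_top between 0.012 and 0.026 m and x of large_a_mid in the frame of board_top between -0.213 and 0.213 m and y of large_a_mid in the frame of board_top between -0.12 and 0.12 m and z of large_a_mid in the frame of board_top between 0.015 and 0.029 m and x of large_b_mid in the frame of board_top between -0.213 and 0.213 m and y of large_b_mid in the frame of board_top between -0.12 and 0.12 m and z of large_b_mid in the frame of board_top between 0.015 and 0.029 m and linear speed of each of small_a, small_b, large_a, large_b below 0.03 m/s and contact force between the fingers and small_a below 0.3 N and contact force between the fingers and small_b below 0.3 N and contact force between the fingers and large_a below 0.3 N and contact force between the fingers and large_b below 0.3 N and value of joint each of zero_key, store_key below 0.001 m and value of joint trigger below 0.02 rad); the robot touches nothing.
It fails at once if a key is pressed on beyond its click, past 7 mm (value of joint any of zero_key, store_key above 0.007 m).
It fails at once if the oblong key is clicked while a spice tin is not on the platform (value of joint store_key above 0.003 m and (not (x of small_a_mid in the frame of platform between -0.075 and 0.075 m and y of small_a_mid in the frame of platform between -0.121 and 0.121 m and z of small_a_mid in the frame of platform between -0.001 and 0.039 m and angle between small_a_mid's own z axis and vertical below 1 rad) or not (x of small_b_mid in the frame of platform between -0.075 and 0.075 m and y of small_b_mid in the frame of platform between -0.121 and 0.121 m and z of small_b_mid in the frame of platform between -0.001 and 0.039 m and angle between small_b_mid's own z axis and vertical below 1 rad) or not (x of large_a_mid in the frame of platform between -0.075 and 0.075 m and y of large_a_mid in the frame of platform between -0.121 and 0.121 m and z of large_a_mid in the frame of platform between 0.002 and 0.042 m and angle between large_a_mid's own z axis and vertical below 1 rad) or not (x of large_b_mid in the frame of platform between -0.075 and 0.075 m and y of large_b_mid in the frame of platform between -0.121 and 0.121 m and z of large_b_mid in the frame of platform between 0.002 and 0.042 m and angle between large_b_mid's own z axis and vertical below 1 rad))).
It fails at once if the round key is clicked while a spice tin is on the platform (value of joint zero_key above 0.003 m and ((x of small_a_mid in the frame of platform between -0.072 and 0.072 m and y of small_a_mid in the frame of platform between -0.118 and 0.118 m and z of small_a_mid in the frame of platform between 0.012 and 0.026 m and angle between small_a_mid's own z axis and vertical below 0.15 rad) or (x of small_b_mid in the frame of platform between -0.072 and 0.072 m and y of small_b_mid in the frame of platform between -0.118 and 0.118 m and z of small_b_mid in the frame of platform between 0.012 and 0.026 m and angle between small_b_mid's own z axis and vertical below 0.15 rad) or (x of large_a_mid in the frame of platform between -0.072 and 0.072 m and y of large_a_mid in the frame of platform between -0.118 and 0.118 m and z of large_a_mid in the frame of platform between 0.015 and 0.029 m and angle between large_a_mid's own z axis and vertical below 0.15 rad) or (x of large_b_mid in the frame of platform between -0.072 and 0.072 m and y of large_b_mid in the frame of platform between -0.118 and 0.118 m and z of large_b_mid in the frame of platform between 0.015 and 0.029 m and angle between large_b_mid's own z axis and vertical below 0.15 rad))).
It fails at once if the jar, the food can or the timer is displaced by more than 3 cm (distance of any of food_can, timer, wide_jar from where it was at the start of the episode above 0.03 m).
Of small_a, small_b, large_a, large_b only 2 to 3 are there at a start; the rules pass over those that are not, and their reading is None.
At some moment in a run one of small_a, small_b, large_a, large_b may be knocked a few centimetres aside while the robot is not near it.
It also fails if it takes over 210 s, if anything falls off the work surface, if the arm or the gripper's body presses on something with over 40 N, if the wrist force passes 120 N, or if a joint passes its speed limit or range.

## Working session

There is one attempt and no reset: what is moved stays moved. The work goes in short steps, Python scripts to look and compute and a tool call to move; the robot and the scene stay as the last step left them, time stands still between calls to the robot, and variables do not carry over. Pictures are saved under pics/ and viewed, at most 14 in all, crops included, and the job is handed in when it is done.

Besides the shell and the picture viewer there is one more tool, called after "Call:" as name(argument=value, ...) on one line, values as JSON. jog_arm: Moves the arm, as the interface text tells. Its arguments: {"type":"object","properties":{"series":{"type":"array","items":{"type":"object","properties":{"tx":{"type":"number"},"ty":{"type":"number"},"tz":{"type":"number"},"spin":{"type":"number"}}}},"grip":{"type":"number"}},"required":["series"]}

```bash
mkdir -p pics; cat > h.py <<'E'
import numpy as np, cv2
from plant import get_state, get_image, sign_off, grip_depth
def snap(name,fn):
    d=get_image(name); cv2.imwrite('pics/'+fn,d['pixels']); 
    np.savez('pics/'+fn[:-4]+'.npz',**{k:np.array(v) for k,v in d.items()}); return d
def load(fn): return dict(np.load('pics/'+fn+'.npz'))
def ray(d,uv,z):
    K,R,t=np.array(d['mtx']),np.array(d['R']),np.array(d['t'])
    c=-R.T@t; v=R.T@np.linalg.solve(K,[uv[0],uv[1],1]); return c+v*(z-c[2])/v[2]
def proj(d,X):
    K,R,t=np.array(d['mtx']),np.array(d['R']),np.array(d['t'])
    p=K@(R@np.array(X)+t); return p[:2]/p[2]
E
python3 - <<'E'
from h import *
s=get_state(); print(s['time'],s['tcp_pos'],s['tool_rot'],s['grip_width'],grip_depth)
for n in('top','scene'):
    d=snap(n,n+'1.png'); R,t=np.array(d['R']),np.array(d['t']); print(n,-R.T@t,d['mtx'])
E
```

```text
0.0 [ 0.20717345 -0.53596345  0.30181295] [[ 9.32763991e-01  3.60487348e-01 -4.56063380e-04]
 [ 3.60487582e-01 -9.32762403e-01  1.73265066e-03]
 [ 1.99199868e-04 -1.78055933e-03 -9.99998395e-01]] 0.09356658569823892 0.0784
top [ 0.35963553 -0.00634041  1.4062635 ] [[460.57223755   0.         325.44767494]
 [  0.         460.57223755 200.29254124]
 [  0.           0.           1.        ]]
scene [0.11722824 1.02810102 0.6551926 ] [[410.11758914   0.         323.48173993]
 [  0.         410.11758914 198.89491188]
 [  0.           0.           1.        ]]
```

View pics/top1.png

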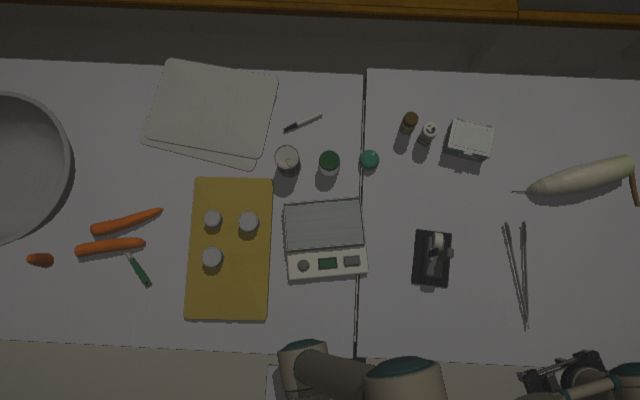

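View pics/scene1.png

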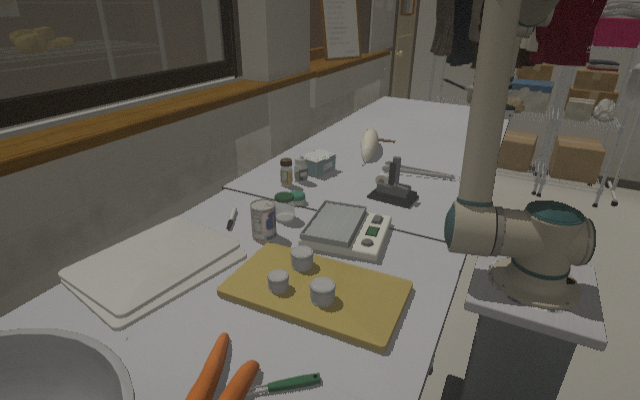

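The top view shows three tins at about (213,219), (249,222) and (212,258). The scale is at about (325,238), with the round key at (303,266) and the oblong key at (351,261). The label gun is at about (433,257). I'll enlarge that area to get finer pixel positions.

```bash
python3 - <<'E'
from h import *
d=load('top1'); im=d['pixels']; c=im[165:330,180:460]
c=cv2.resize(cv2.convertScaleAbs(c,alpha=1.7),None,fx=2.85,fy=2.85,interpolation=cv2.INTER_CUBIC); cv2.imwrite('pics/top1c.png',c); print(c.shape)
E
```

```text
(470, 798, 3)
```

View pics/top1c.png

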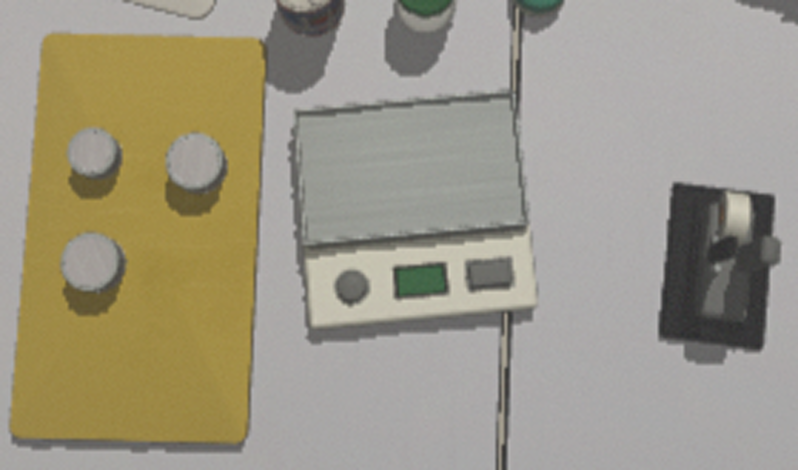

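```bash
python3 - <<'E'
from h import *
d=load('top1')
def w(n,u,v,z): p=ray(d,(180+(u+.5)/2.85-.5,165+(v+.5)/2.85-.5),z); print(n,p.round(4)); return p
w('tinS?',94,151,.058);w('tinL?',196,160,.064);w('tinL2',92,261,.064)
P=[w('rim',*c,.05) for c in((297,113),(512,97),(525,228),(305,243))]
m=sum(P)/4; ax=(P[0]-P[3]+P[1]-P[2]); ay=(P[0]-P[1]+P[3]-P[2]);print('platform',m,np.degrees(np.arctan2(ax[1],ax[0])),np.degrees(np.arctan2(-ay[0],ay[1])),np.linalg.norm(ax)/2,np.linalg.norm(ay)/2)
w('zero',352,286,.039);w('store',490,273,.039)
B=[w('board',*c,.02) for c in((43,34),(265,39),(247,443),(11,439))];print(sum(B)/4)
w('grip',770,250,.148);w('trig',722,248,.148)
for u,v in((674,183),(775,195),(763,350),(659,337)): w('dock',u,v,.02)
for n,u,v in(('jar',425,3),('timer',540,-5),('can',312,-5)): w(n,u,v,.09)
E
```

```text
tinS? [0.5644 0.3447 0.058 ]
tinL? [0.5596 0.2367 0.064 ]
tinL2 [0.4503 0.3337 0.064 ]
rim [0.6171 0.1372 0.05  ]
rim [ 0.6459 -0.0882  0.05  ]
rim [ 0.5083 -0.1068  0.05  ]
rim [0.4811 0.1194 0.05  ]
platform [0.56308019 0.01540158 0.05      ] 7.588597064943019 7.075795544770755 0.13796896931487604 0.22750856960608337
zero [0.4403 0.0688 0.039 ]
store [ 0.461  -0.0731  0.039 ]
board [0.6961 0.4233 0.02  ]
board [0.7029 0.181  0.02  ]
board [0.2766 0.1674 0.02  ]
board [0.2679 0.4094 0.02  ]
[0.48587061 0.29526532 0.02      ]
grip [ 0.4887 -0.3339  0.148 ]
trig [ 0.4882 -0.2882  0.148 ]
dock [ 0.5677 -0.2655  0.02  ]
dock [ 0.5604 -0.3727  0.02  ]
dock [ 0.3978 -0.3598  0.02  ]
dock [ 0.4055 -0.252   0.02  ]
jar [0.7325 0.0082 0.09  ]
timer [ 0.7472 -0.1108  0.09  ]
can [0.7351 0.1262 0.09  ]
```

Call:
jog_arm(series=[{"tx":0.014,"ty":0.038,"tz":0,"spin":-3},{"tx":0.028,"ty":0.076,"spin":-6},{"tx":0.042,"ty":0.114,"spin":-9},{"tx":0.056,"ty":0.152,"spin":-12},{"tx":0.07,"ty":0.19,"spin":-13.7}], grip=0)

```text
invalid input at $.series[1]: expected keys tx, ty, tz, spin
```

Call:
jog_arm(series=[{"tx":0.014,"ty":0.038},{"tx":0.028,"ty":0.076},{"tx":0.042,"ty":0.114},{"tx":0.056,"ty":0.152},{"tx":0.07,"ty":0.19}])

```text
invalid input at $.series[0]: expected keys tx, ty, tz, spin
```

Call:
jog_arm(series=[{"tx":0.014,"ty":0.038},{"tx":0.028,"ty":0.076},{"tx":0.042,"ty":0.114},{"tx":0.05,"ty":0.15},{"tx":0.05,"ty":0.15}])

```text
invalid input at $.series[0]: expected keys tx, ty, tz, spin
```

Call:
jog_arm(series=[{"tx":0.07,"ty":0.19,"tz":0,"spin":-13.7},{"tx":0.07,"ty":0.19,"tz":0,"spin":-13.7},{"tx":0.07,"ty":0.19,"tz":0,"spin":-13.7},{"tx":0.07,"ty":0.19,"tz":0,"spin":-13.7},{"tx":0.07,"ty":0.19,"tz":0,"spin":-13.7}], grip=0)

```text
time: 0.52
tcp_pos: [0.2774, -0.3436, 0.3022]
tool_rot: [[0.992, 0.129, -0.0], [0.129, -0.992, 0.002], [-0.0, -0.002, -1.0]]
wrist_force: [0.4, -0.1, -0.4]
grip_width: 0.0644
gripper_force: 0.0
```

Call:
jog_arm(series=[{"tx":0.07,"ty":0.19,"tz":0,"spin":0},{"tx":0.07,"ty":0.19,"tz":0,"spin":0},{"tx":0.07,"ty":0.19,"tz":0,"spin":0},{"tx":0.07,"ty":0.19,"tz":0,"spin":0},{"tx":0.07,"ty":0.19,"tz":0,"spin":0}])

```text
time: 0.93
tcp_pos: [0.3471, -0.1538, 0.3026]
tool_rot: [[0.992, 0.129, 0.0], [0.129, -0.992, 0.001], [0.0, -0.001, -1.0]]
wrist_force: [1.1, -0.5, 0.1]
grip_width: 0.0307
gripper_force: 0.0
```

Call:
jog_arm(series=[{"tx":0.05,"ty":0.15,"tz":0,"spin":0},{"tx":0.05,"ty":0.15,"tz":0,"spin":0},{"tx":0.05,"ty":0.15,"tz":0,"spin":0},{"tx":0.05,"ty":0.15,"tz":0,"spin":0},{"tx":0.05,"ty":0.15,"tz":0,"spin":0}])

```text
time: 1.35
tcp_pos: [0.3981, -0.0013, 0.3026]
tool_rot: [[0.991, 0.136, 0.001], [0.136, -0.991, 0.003], [0.001, -0.003, -1.0]]
wrist_force: [-0.3, -0.8, 1.2]
grip_width: 0.0006
gripper_force: 0.0
```

```bash
python3 - <<'E'
from h import *
s=get_state(); print(s['time'],s['tcp_pos'],s['tool_rot'].round(4) if hasattr(s['tool_rot'],'round') else s['tool_rot'],s['grip_width'],s['wrist_force'])
d=snap('wrist','w1.png'); R,t=np.array(d['R']),np.array(d['t']); print(-R.T@t,R)
E
```

```text
1.35 [ 0.39805177 -0.00130653  0.3025583 ] [[ 9.907e-01  1.364e-01  7.000e-04]
 [ 1.364e-01 -9.906e-01  3.300e-03]
 [ 1.200e-03 -3.200e-03 -1.000e+00]] 0.0005956908135282033 [-0.2523143  -0.75826152  1.19801288]
[0.46336165 0.0076168  0.38452519] [[ 0.13705179 -0.99055643 -0.00384348]
 [-0.96401146 -0.13426941  0.2294638 ]
 [-0.2278129  -0.02774326 -0.97330961]]
```

View pics/w1.png

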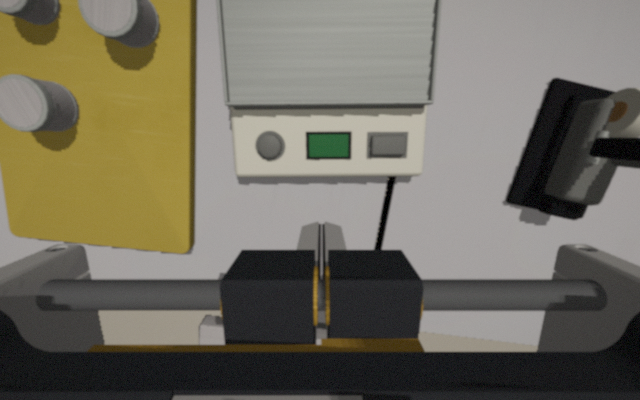

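The wrist view shows the round key at (270,146), the oblong key at (388,145) and the platform's near inner edge at v≈103, between u=229 and u=432.

```bash
python3 - <<'E'
from h import *
d=load('w1')
a=ray(d,(269.5,145),.039);b=ray(d,(388,144),.039);print(a,b,np.linalg.norm(a-b))
n=(a-b)/np.linalg.norm(a-b); yaw=np.arctan2(-n[0],n[1]); m=(a+b)/2
print('yaw',np.degrees(yaw),'platform',m+.118*np.array([np.cos(yaw),np.sin(yaw),0]))
print(ray(d,(229,104),.05),ray(d,(432,104),.05))
E
```

```text
[0.4412153  0.06836805 0.039     ] [ 0.46184842 -0.07202923  0.039     ] 0.1419053288990856
yaw 8.360477465089069 platform [0.56827786 0.01532668 0.039     ]
[0.48080047 0.11591957 0.05      ] [ 0.51196603 -0.10994594  0.05      ]
```

Call:
jog_arm(series=[{"tx":0.043,"ty":0.07,"tz":-0.06,"spin":0},{"tx":0.043,"ty":0.07,"tz":-0.06,"spin":0},{"tx":0.043,"ty":0.07,"tz":-0.148,"spin":0},{"tx":0.043,"ty":0.07,"tz":-0.148,"spin":0},{"tx":0.043,"ty":0.07,"tz":-0.148,"spin":0}])

```text
time: 1.82
tcp_pos: [0.4377, 0.0629, 0.1504]
tool_rot: [[0.992, 0.129, -0.008], [0.129, -0.992, -0.001], [-0.008, -0.0, -1.0]]
wrist_force: [-0.4, -0.1, -0.2]
grip_width: 0.0004
gripper_force: 0.0
```

Call:
jog_arm(series=[{"tx":0,"ty":0,"tz":0,"spin":0},{"tx":0,"ty":0,"tz":0,"spin":0},{"tx":0,"ty":0,"tz":0,"spin":0}])

```text
time: 2.07
tcp_pos: [0.4412, 0.0626, 0.1558]
tool_rot: [[0.992, 0.128, 0.002], [0.128, -0.992, -0.001], [0.002, 0.001, -1.0]]
wrist_force: [0.2, 0.1, -0.2]
grip_width: 0.0011
gripper_force: 0.0
```

```bash
python3 - <<'E'
from h import *
s=get_state(); print(s['tcp_pos'],s['wrist_force'])
snap('wrist','w2.png')
E
```

```text
[0.44124019 0.06255505 0.15581365] [ 0.24513576  0.06182993 -0.15856046]
```

View pics/w2.png

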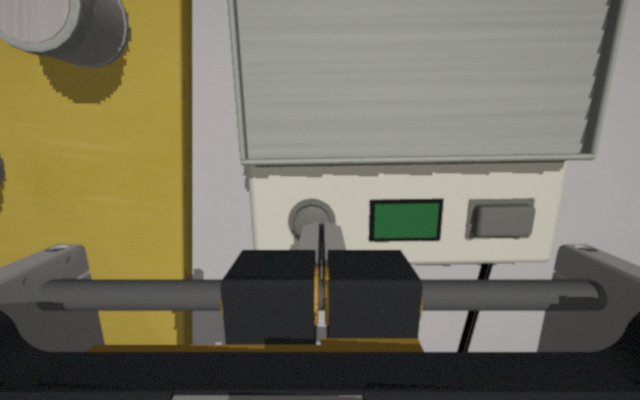

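The fingertips are just above the round key at (312,220), but about 6 mm too far to the −y side. I'll correct that and descend in small steps.

Call:
jog_arm(series=[{"tx":0,"ty":0.006,"tz":-0.008,"spin":0},{"tx":0,"ty":0.006,"tz":-0.017,"spin":0},{"tx":0,"ty":0.006,"tz":-0.017,"spin":0},{"tx":0,"ty":0.006,"tz":-0.017,"spin":0}])

```text
time: 2.45
tcp_pos: [0.4398, 0.0697, 0.1374]
tool_rot: [[0.992, 0.13, -0.001], [0.13, -0.992, -0.0], [-0.001, 0.0, -1.0]]
wrist_force: [0.0, -0.2, -0.0]
grip_width: 0.0004
gripper_force: 0.0
```

Call:
jog_arm(series=[{"tx":0,"ty":0,"tz":-0.001,"spin":0},{"tx":0,"ty":0,"tz":-0.002,"spin":0},{"tx":0,"ty":0,"tz":-0.002,"spin":0},{"tx":0,"ty":0,"tz":-0.002,"spin":0}])

```text
time: 2.78
tcp_pos: [0.4405, 0.0697, 0.1359]
tool_rot: [[0.992, 0.129, 0.0], [0.129, -0.992, -0.0], [0.0, 0.0, -1.0]]
wrist_force: [-1.0, 0.3, 1.5]
grip_width: 0.0003
gripper_force: 1.0
```

Call:
jog_arm(series=[{"tx":0,"ty":0,"tz":-0.001,"spin":0},{"tx":0,"ty":0,"tz":-0.001,"spin":0},{"tx":0,"ty":0,"tz":-0.001,"spin":0}])

```text
time: 3.03
tcp_pos: [0.4404, 0.0697, 0.1349]
tool_rot: [[0.992, 0.129, 0.0], [0.129, -0.992, -0.0], [0.0, 0.0, -1.0]]
wrist_force: [-1.4, 0.5, 3.6]
grip_width: 0.0003
gripper_force: 2.0
```

Call:
jog_arm(series=[{"tx":0,"ty":0,"tz":-0.001,"spin":0},{"tx":0,"ty":0,"tz":-0.0015,"spin":0},{"tx":0,"ty":0,"tz":-0.0015,"spin":0}])

```text
time: 3.28
tcp_pos: [0.4404, 0.0697, 0.1332]
tool_rot: [[0.992, 0.129, 0.0], [0.129, -0.992, -0.0], [0.0, 0.0, -1.0]]
wrist_force: [-0.7, 0.6, 4.9]
grip_width: 0.0005
gripper_force: 2.3
```

Call:
jog_arm(series=[{"tx":0,"ty":0,"tz":-0.001,"spin":0},{"tx":0,"ty":0,"tz":-0.001,"spin":0},{"tx":0,"ty":0,"tz":-0.001,"spin":0}])

```text
time: 3.53
tcp_pos: [0.4404, 0.0697, 0.1322]
tool_rot: [[0.992, 0.129, 0.0], [0.129, -0.992, -0.0], [0.0, 0.0, -1.0]]
wrist_force: [-0.6, -0.3, 4.1]
grip_width: 0.0009
gripper_force: 2.1
```

Call:
jog_arm(series=[{"tx":0,"ty":0,"tz":-0.0005,"spin":0},{"tx":0,"ty":0,"tz":-0.0005,"spin":0}])

```text
time: 3.7
tcp_pos: [0.4405, 0.0696, 0.1316]
tool_rot: [[0.992, 0.129, 0.0], [0.129, -0.992, -0.0], [0.0, 0.0, -1.0]]
wrist_force: [-0.3, 0.1, 2.9]
grip_width: 0.0006
gripper_force: 1.9
```

Call:
jog_arm(series=[{"tx":0,"ty":0,"tz":0.01,"spin":0},{"tx":0,"ty":0,"tz":0.04,"spin":0},{"tx":0,"ty":0,"tz":0.08,"spin":0},{"tx":0,"ty":0,"tz":0.12,"spin":0},{"tx":0,"ty":0,"tz":0.12,"spin":0}], grip=1)

```text
time: 4.12
tcp_pos: [0.4438, 0.0697, 0.258]
tool_rot: [[0.991, 0.129, 0.013], [0.129, -0.992, -0.0], [0.013, 0.002, -1.0]]
wrist_force: [0.5, -0.8, 0.0]
grip_width: 0.0304
gripper_force: 0.0
```

```bash
python3 - <<'E'
from h import *
s=get_state(); print(s['tcp_pos'],s['joints'])
E
```

```text
[0.4438444  0.06965344 0.25796935] [ 7.20258536e-04  1.12768485e-01  1.83568518e+00 -2.44488211e-04
  1.17989844e+00  1.44175725e+00]
```

Call:
jog_arm(series=[{"tx":0.116,"ty":0.167,"tz":0,"spin":36},{"tx":0.116,"ty":0.167,"tz":0,"spin":36},{"tx":0.116,"ty":0.167,"tz":0,"spin":36},{"tx":0.116,"ty":0.167,"tz":0,"spin":36},{"tx":0.116,"ty":0.167,"tz":0,"spin":36}], grip=1)

```text
time: 4.53
tcp_pos: [0.5571, 0.2386, 0.2504]
tool_rot: [[0.724, 0.69, -0.001], [0.69, -0.724, -0.0], [-0.001, -0.0, -1.0]]
wrist_force: [0.7, -0.2, -0.2]
grip_width: 0.0638
gripper_force: 0.0
```

Call:
jog_arm(series=[{"tx":0,"ty":0,"tz":0,"spin":35},{"tx":0,"ty":0,"tz":0,"spin":35},{"tx":0,"ty":0,"tz":0,"spin":35},{"tx":0,"ty":0,"tz":0,"spin":35},{"tx":0,"ty":0,"tz":0,"spin":35}])

```text
time: 4.95
tcp_pos: [0.5559, 0.2366, 0.25]
tool_rot: [[0.198, 0.98, -0.002], [0.98, -0.198, -0.001], [-0.001, -0.002, -1.0]]
wrist_force: [-0.2, -0.4, -0.8]
grip_width: 0.0935
gripper_force: 0.0
```

Call:
jog_arm(series=[{"tx":0,"ty":0,"tz":0,"spin":19.4},{"tx":0,"ty":0,"tz":0,"spin":19.4},{"tx":0,"ty":0,"tz":0,"spin":19.4},{"tx":0,"ty":0,"tz":0,"spin":19.4},{"tx":0,"ty":0,"tz":0,"spin":19.4}])

```text
time: 5.37
tcp_pos: [0.556, 0.2365, 0.2506]
tool_rot: [[-0.131, 0.991, -0.002], [0.991, 0.131, -0.001], [-0.0, -0.002, -1.0]]
wrist_force: [-0.2, -0.1, -0.6]
grip_width: 0.0939
gripper_force: 0.0
```

```bash
cat >> h.py <<'E'
def circles(d,z,box=None,r=(.024,.032)):
    im=np.array(d['pixels']); f=3
    g=cv2.medianBlur(cv2.cvtColor(cv2.resize(im,None,fx=f,fy=f,interpolation=cv2.INTER_CUBIC),cv2.COLOR_BGR2GRAY),5)
    c=-np.array(d['R']).T@np.array(d['t']); k=d['mtx'][0][0]/(c[2]-z)*f
    H=cv2.HoughCircles(g,cv2.HOUGH_GRADIENT,1.5,k*.05,param1=80,param2=22,minRadius=int(k*r[0]),maxRadius=int(k*r[1]))
    out=[]
    for u,v,q in (H[0] if H is not None else []):
        p=ray(d,((u+.5)/f-.5,(v+.5)/f-.5),z)
        if box is None or (box[0]<p[0]<box[1] and box[2]<p[1]<box[3]): out.append((p[:2].round(4),round(float(q/k),4)))
    return out
BOARD=(.27,.71,.165,.43); PLAT=(.47,.66,-.12,.15)
E
python3 - <<'E'
from h import *
s=get_state(); print(s['time'],s['tcp_pos'],s['tool_rot'],s['joints'],s['grip_width'])
d=snap('wrist','w3.png'); print(circles(load('top1'),.062,BOARD)); print(circles(snap('top','top2.png'),.062,BOARD))
E
```

```text
5.3667 [0.55595869 0.23651035 0.25059398] [[-1.30638230e-01  9.91428954e-01 -1.51038957e-03]
 [ 9.91430025e-01  1.30637455e-01 -6.01531231e-04]
 [-3.99062030e-04 -1.57602854e-03 -9.99998678e-01]] [ 2.87169101e-01  3.52098601e-01  1.52389107e+00 -1.56242260e-04
  1.26722190e+00  1.56203532e-01] 0.09388070850370446
[(array([0.4512, 0.3388]), 0.0302), (array([0.5406, 0.3435]), 0.0267), (array([0.5608, 0.2417]), 0.0302)]
[(array([0.5377, 0.3432]), 0.0242), (array([0.5595, 0.2386]), 0.027), (array([0.295 , 0.1845]), 0.027)]
```

View pics/w3.png

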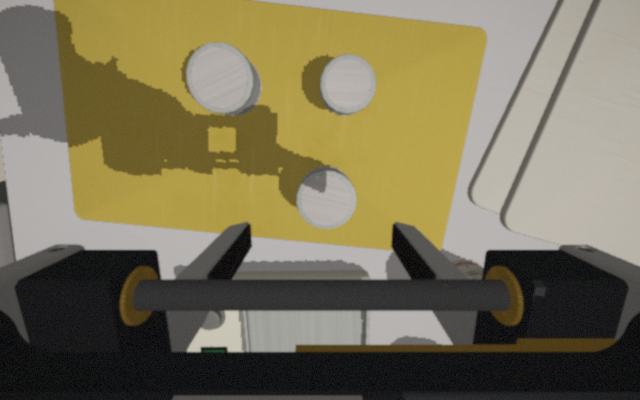

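The wrist view shows three lids, at about (220,78), (348,84) and (326,198). I'll measure their positions and diameters.

```bash
python3 - <<'E'
from h import *
d=load('w3'); im=d['pixels']
g=cv2.medianBlur(cv2.cvtColor(cv2.resize(im[:250],None,fx=3,fy=3,interpolation=cv2.INTER_CUBIC),cv2.COLOR_BGR2GRAY),5)
H=cv2.HoughCircles(g,cv2.HOUGH_GRADIENT,1.5,150,param1=80,param2=30,minRadius=75,maxRadius=115)
for u,v,r in H[0]:
    u,v,r=u/3,v/3,r/3
    for z in (.058,.064): print((u,v,r),z,ray(d,(u,v),z)[:2].round(4),'diam',np.linalg.norm(ray(d,(u+r,v),z)-ray(d,(u-r,v),z)).round(4))
E
```

```text
(np.float32(350.25), np.float32(84.25), np.float32(30.0)) 0.058 [0.5671 0.3487] diam 0.0544
(np.float32(350.25), np.float32(84.25), np.float32(30.0)) 0.064 [0.5666 0.3477] diam 0.0533
(np.float32(217.25), np.float32(80.25), np.float32(35.3)) 0.058 [0.4471 0.3363] diam 0.064
(np.float32(217.25), np.float32(80.25), np.float32(35.3)) 0.064 [0.4493 0.3355] diam 0.0626
(np.float32(327.75), np.float32(199.25), np.float32(30.5)) 0.058 [0.5614 0.2398] diam 0.0607
(np.float32(327.75), np.float32(199.25), np.float32(30.5)) 0.064 [0.5611 0.2412] diam 0.0593
(np.float32(533.75), np.float32(219.75), np.float32(28.65)) 0.058 [0.7706 0.2462] diam 0.0578
(np.float32(533.75), np.float32(219.75), np.float32(28.65)) 0.064 [0.7657 0.2474] diam 0.0565
```

Call:
jog_arm(series=[{"tx":0.005,"ty":0.0035,"tz":-0.04,"spin":0.4},{"tx":0.005,"ty":0.0035,"tz":-0.08,"spin":0.4},{"tx":0.005,"ty":0.0035,"tz":-0.11,"spin":0.4},{"tx":0.005,"ty":0.0035,"tz":-0.127,"spin":0.4},{"tx":0.005,"ty":0.0035,"tz":-0.127,"spin":0.4}])

```text
time: 5.88
tcp_pos: [0.5586, 0.2392, 0.1201]
tool_rot: [[-0.139, 0.99, -0.009], [0.99, 0.139, -0.003], [-0.002, -0.009, -1.0]]
wrist_force: [-0.1, -0.0, 0.0]
grip_width: 0.0938
gripper_force: 0.0
```

Call:
jog_arm(series=[{"tx":0,"ty":0,"tz":0,"spin":0},{"tx":0,"ty":0,"tz":0,"spin":0},{"tx":0,"ty":0,"tz":0,"spin":0},{"tx":0,"ty":0,"tz":0,"spin":0},{"tx":0,"ty":0,"tz":0,"spin":0}], grip=0.3)

```text
time: 6.3
tcp_pos: [0.5619, 0.2403, 0.1262]
tool_rot: [[-0.14, 0.99, 0.003], [0.99, 0.14, 0.001], [0.0, 0.003, -1.0]]
wrist_force: [-0.3, -0.3, 1.0]
grip_width: 0.064
gripper_force: 0.7
```

Call:
jog_arm(series=[{"tx":0,"ty":0,"tz":0,"spin":0},{"tx":0,"ty":0,"tz":0,"spin":0},{"tx":0,"ty":0,"tz":0,"spin":0}])

```text
time: 6.55
tcp_pos: [0.5616, 0.2403, 0.1258]
tool_rot: [[-0.14, 0.99, 0.001], [0.99, 0.14, 0.0], [0.0, 0.001, -1.0]]
wrist_force: [-0.9, -0.9, 5.8]
grip_width: 0.0591
gripper_force: 30.0
```

Call:
jog_arm(series=[{"tx":0,"ty":0,"tz":0.03,"spin":0},{"tx":0,"ty":0,"tz":0.065,"spin":0},{"tx":0.002,"ty":-0.03,"tz":0.085,"spin":0},{"tx":0.004,"ty":-0.065,"tz":0.085,"spin":0},{"tx":0.005,"ty":-0.1,"tz":0.085,"spin":0}])

```text
time: 6.97
tcp_pos: [0.5672, 0.1398, 0.2115]
tool_rot: [[-0.142, 0.99, 0.004], [0.99, 0.142, 0.0], [-0.0, 0.004, -1.0]]
wrist_force: [0.6, 0.4, -1.1]
grip_width: 0.0589
gripper_force: 30.0
```

Call:
jog_arm(series=[{"tx":0.002,"ty":-0.04,"tz":0,"spin":0},{"tx":0.004,"ty":-0.08,"tz":0,"spin":0},{"tx":0.006,"ty":-0.12,"tz":0,"spin":0},{"tx":0.008,"ty":-0.16,"tz":0,"spin":0},{"tx":0.01,"ty":-0.2,"tz":0,"spin":0}])

```text
time: 7.38
tcp_pos: [0.5759, -0.0617, 0.2095]
tool_rot: [[-0.14, 0.99, 0.0], [0.99, 0.14, 0.0], [0.0, 0.0, -1.0]]
wrist_force: [0.3, -0.0, -0.9]
grip_width: 0.0593
gripper_force: 30.0
```

Call:
jog_arm(series=[{"tx":0,"ty":0,"tz":-0.02,"spin":0},{"tx":0,"ty":0,"tz":-0.04,"spin":0},{"tx":0,"ty":0,"tz":-0.05,"spin":0},{"tx":0,"ty":0,"tz":-0.05,"spin":0},{"tx":0,"ty":0,"tz":-0.05,"spin":0}])

```text
time: 7.8
tcp_pos: [0.576, -0.0594, 0.1593]
tool_rot: [[-0.14, 0.99, -0.001], [0.99, 0.14, 0.0], [0.001, -0.001, -1.0]]
wrist_force: [-0.0, -0.3, -0.8]
grip_width: 0.0593
gripper_force: 30.0
```

```bash
python3 - <<'E'
from h import *
s=get_state(); print(s['time'],s['tcp_pos'],s['tool_rot'][0],s['grip_width'],s['gripper_force'])
E
```

```text
7.8 [ 0.57603246 -0.05943771  0.15926754] [-0.14041455  0.99009201 -0.00124763] 0.059306841626605086 29.999755024909973
```

Call:
jog_arm(series=[{"tx":0.001,"ty":-0.002,"tz":-0.006,"spin":0},{"tx":0.001,"ty":-0.002,"tz":-0.011,"spin":0},{"tx":0.001,"ty":-0.002,"tz":-0.011,"spin":0},{"tx":0.001,"ty":-0.002,"tz":-0.011,"spin":0}])

```text
time: 8.13
tcp_pos: [0.5773, -0.0616, 0.1488]
tool_rot: [[-0.14, 0.99, 0.0], [0.99, 0.14, -0.0], [-0.0, 0.0, -1.0]]
wrist_force: [-0.3, -0.6, -0.1]
grip_width: 0.0594
gripper_force: 30.0
```

Call:
jog_arm(series=[{"tx":0,"ty":0,"tz":0,"spin":0},{"tx":0,"ty":0,"tz":0,"spin":0},{"tx":0,"ty":0,"tz":0,"spin":0},{"tx":0,"ty":0,"tz":0,"spin":0}], grip=0.85)

```text
time: 8.47
tcp_pos: [0.5775, -0.0619, 0.149]
tool_rot: [[-0.14, 0.99, 0.001], [0.99, 0.14, -0.0], [-0.0, 0.001, -1.0]]
wrist_force: [-0.3, 0.1, 0.8]
grip_width: 0.0796
gripper_force: 0.0
```

Call:
jog_arm(series=[{"tx":0,"ty":0,"tz":0.01,"spin":0},{"tx":0,"ty":0,"tz":0.04,"spin":0},{"tx":0,"ty":0,"tz":0.075,"spin":0},{"tx":0,"ty":0,"tz":0.1,"spin":0},{"tx":0,"ty":0,"tz":0.1,"spin":0}])

```text
time: 8.88
tcp_pos: [0.5801, -0.0625, 0.2555]
tool_rot: [[-0.14, 0.99, 0.012], [0.99, 0.14, -0.003], [-0.004, 0.011, -1.0]]
wrist_force: [0.8, -1.2, 0.9]
grip_width: 0.0795
gripper_force: 0.0
```

```bash
python3 - <<'E'
from h import *
s=get_state(); print(s['time'],s['tcp_pos'],s['grip_width'])
d=snap('top','top3.png');print(circles(d,.062,BOARD))
snap('wrist','w4.png')
E
```

```text
8.8833 [ 0.58008086 -0.06246145  0.25546687] 0.07949805708784324
[(array([0.5658, 0.3491]), 0.0266), (array([0.4499, 0.3357]), 0.0286)]
```

View pics/w4.png

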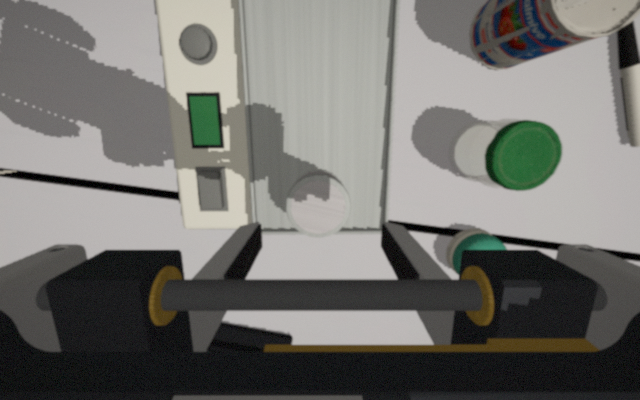

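The first tin stands on the platform at (317,204), inside the rim, and the other two haven't moved. Next is the small tin.

Call:
jog_arm(series=[{"tx":-0.006,"ty":0.04,"tz":0,"spin":0},{"tx":-0.006,"ty":0.08,"tz":0,"spin":0},{"tx":-0.006,"ty":0.12,"tz":0,"spin":0},{"tx":-0.006,"ty":0.16,"tz":0,"spin":0},{"tx":-0.006,"ty":0.2,"tz":0,"spin":0}], grip=1)

```text
time: 9.4
tcp_pos: [0.57, 0.1396, 0.2471]
tool_rot: [[-0.139, 0.99, -0.003], [0.99, 0.139, -0.0], [-0.0, -0.003, -1.0]]
wrist_force: [0.2, -0.6, 0.8]
grip_width: 0.0937
gripper_force: 0.0
```

Call:
jog_arm(series=[{"tx":-0.006,"ty":0.04,"tz":0,"spin":0},{"tx":-0.006,"ty":0.08,"tz":0,"spin":0},{"tx":-0.006,"ty":0.12,"tz":0,"spin":0},{"tx":-0.006,"ty":0.16,"tz":0,"spin":0},{"tx":-0.006,"ty":0.2,"tz":0,"spin":0}])

```text
time: 9.82
tcp_pos: [0.5641, 0.3397, 0.2468]
tool_rot: [[-0.14, 0.99, -0.003], [0.99, 0.14, -0.002], [-0.001, -0.003, -1.0]]
wrist_force: [0.7, 1.5, 0.2]
grip_width: 0.0934
gripper_force: 0.0
```

Call:
jog_arm(series=[{"tx":0,"ty":0.009,"tz":0,"spin":0},{"tx":0,"ty":0.009,"tz":0,"spin":0},{"tx":0,"ty":0.009,"tz":0,"spin":0},{"tx":0,"ty":0.009,"tz":0,"spin":0}])

```text
time: 10.15
tcp_pos: [0.565, 0.3455, 0.2477]
tool_rot: [[-0.139, 0.99, -0.002], [0.99, 0.139, -0.002], [-0.002, -0.002, -1.0]]
wrist_force: [0.2, -0.1, 1.0]
grip_width: 0.0938
gripper_force: 0.0
```

```bash
python3 - <<'E'
from h import *
s=get_state(); print(s['time'],s['tcp_pos'],s['joints'],s['tool_rot'][0],s['grip_width'])
E
```

```text
10.15 [0.56500369 0.34545463 0.24774088] [ 4.44255600e-01  4.38989039e-01  1.38999815e+00 -1.08940158e-03
  1.31508627e+00  3.05094132e-01] [-0.13898847  0.99029239 -0.00178687] 0.09383757948855571
```

Call:
jog_arm(series=[{"tx":0.001,"ty":0.002,"tz":-0.04,"spin":0},{"tx":0.001,"ty":0.002,"tz":-0.08,"spin":0},{"tx":0.001,"ty":0.002,"tz":-0.11,"spin":0},{"tx":0.001,"ty":0.002,"tz":-0.123,"spin":0},{"tx":0.001,"ty":0.002,"tz":-0.123,"spin":0}])

```text
time: 10.57
tcp_pos: [0.5643, 0.3457, 0.1215]
tool_rot: [[-0.137, 0.99, -0.008], [0.991, 0.137, -0.004], [-0.003, -0.008, -1.0]]
wrist_force: [-0.3, 0.6, -0.1]
grip_width: 0.0938
gripper_force: 0.0
```

Call:
jog_arm(series=[{"tx":0,"ty":0,"tz":0,"spin":0},{"tx":0,"ty":0,"tz":0,"spin":0},{"tx":0,"ty":0,"tz":0,"spin":0},{"tx":0,"ty":0,"tz":0,"spin":0},{"tx":0,"ty":0,"tz":0,"spin":0}], grip=0.3)

```text
time: 10.98
tcp_pos: [0.5668, 0.3493, 0.1272]
tool_rot: [[-0.14, 0.99, 0.002], [0.99, 0.14, 0.001], [0.001, 0.003, -1.0]]
wrist_force: [-0.2, -0.1, 0.2]
grip_width: 0.0642
gripper_force: 0.0
```

Call:
jog_arm(series=[{"tx":0,"ty":0,"tz":0,"spin":0},{"tx":0,"ty":0,"tz":0,"spin":0},{"tx":0,"ty":0,"tz":0,"spin":0},{"tx":0,"ty":0,"tz":0,"spin":0}])

```text
time: 11.32
tcp_pos: [0.5663, 0.3493, 0.1263]
tool_rot: [[-0.14, 0.99, 0.001], [0.99, 0.14, 0.0], [0.0, 0.001, -1.0]]
wrist_force: [-1.5, -0.4, 3.5]
grip_width: 0.0516
gripper_force: 30.0
```

Call:
jog_arm(series=[{"tx":0,"ty":0,"tz":0.03,"spin":0},{"tx":0,"ty":0,"tz":0.065,"spin":0},{"tx":0,"ty":-0.03,"tz":0.085,"spin":0},{"tx":0,"ty":-0.065,"tz":0.085,"spin":0},{"tx":0,"ty":-0.1,"tz":0.085,"spin":0}])

```text
time: 11.73
tcp_pos: [0.5669, 0.249, 0.2123]
tool_rot: [[-0.142, 0.99, 0.004], [0.99, 0.142, 0.001], [0.0, 0.004, -1.0]]
wrist_force: [0.1, -0.0, -0.7]
grip_width: 0.0516
gripper_force: 30.0
```

Call:
jog_arm(series=[{"tx":0,"ty":-0.04,"tz":0,"spin":0},{"tx":0,"ty":-0.08,"tz":0,"spin":0},{"tx":0,"ty":-0.12,"tz":0,"spin":0},{"tx":0,"ty":-0.16,"tz":0,"spin":0},{"tx":0,"ty":-0.2,"tz":0,"spin":0}])

```text
time: 12.15
tcp_pos: [0.5658, 0.0474, 0.2105]
tool_rot: [[-0.14, 0.99, -0.0], [0.99, 0.14, -0.0], [-0.0, -0.0, -1.0]]
wrist_force: [0.9, -0.6, -0.2]
grip_width: 0.051
gripper_force: 30.0
```

Call:
jog_arm(series=[{"tx":0,"ty":-0.034,"tz":0,"spin":0},{"tx":0,"ty":-0.034,"tz":-0.025,"spin":0},{"tx":0,"ty":-0.034,"tz":-0.05,"spin":0},{"tx":0,"ty":-0.034,"tz":-0.05,"spin":0},{"tx":0,"ty":-0.034,"tz":-0.05,"spin":0}])

```text
time: 12.57
tcp_pos: [0.5653, 0.0151, 0.1595]
tool_rot: [[-0.14, 0.99, -0.004], [0.99, 0.14, 0.0], [0.001, -0.004, -1.0]]
wrist_force: [-1.2, 0.4, 0.4]
grip_width: 0.0516
gripper_force: 30.0
```

```bash
python3 - <<'E'
from h import *
s=get_state(); print(s['time'],s['tcp_pos'],s['tool_rot'][0],s['grip_width'],s['gripper_force'])
E
```

```text
12.5667 [0.5653115  0.01508528 0.15952466] [-0.13957198  0.99020532 -0.00361835] 0.051619729967610856 29.999886453151703
```

Call:
jog_arm(series=[{"tx":0.001,"ty":0,"tz":-0.006,"spin":0},{"tx":0.001,"ty":0,"tz":-0.012,"spin":0},{"tx":0.001,"ty":0,"tz":-0.012,"spin":0},{"tx":0.001,"ty":0,"tz":-0.012,"spin":0}])

```text
time: 12.9
tcp_pos: [0.5674, 0.0156, 0.149]
tool_rot: [[-0.141, 0.99, 0.0], [0.99, 0.141, -0.0], [-0.0, 0.0, -1.0]]
wrist_force: [-0.3, 0.0, -1.2]
grip_width: 0.0507
gripper_force: 30.0
```

Call:
jog_arm(series=[{"tx":0,"ty":0,"tz":0,"spin":0},{"tx":0,"ty":0,"tz":0,"spin":0},{"tx":0,"ty":0,"tz":0,"spin":0},{"tx":0,"ty":0,"tz":0,"spin":0}], grip=0.8)

```text
time: 13.23
tcp_pos: [0.5675, 0.0152, 0.1491]
tool_rot: [[-0.14, 0.99, 0.001], [0.99, 0.14, -0.0], [-0.0, 0.001, -1.0]]
wrist_force: [-0.2, -0.2, -0.7]
grip_width: 0.0731
gripper_force: 0.0
```

Call:
jog_arm(series=[{"tx":0,"ty":0,"tz":0.01,"spin":0},{"tx":0,"ty":0,"tz":0.04,"spin":0},{"tx":0,"ty":0,"tz":0.075,"spin":0},{"tx":-0.01,"ty":0.03,"tz":0.1,"spin":0},{"tx":-0.02,"ty":0.06,"tz":0.1,"spin":0}])

```text
time: 13.65
tcp_pos: [0.5506, 0.0747, 0.2553]
tool_rot: [[-0.137, 0.991, 0.013], [0.991, 0.137, -0.0], [-0.002, 0.012, -1.0]]
wrist_force: [-0.1, 1.1, 0.5]
grip_width: 0.0753
gripper_force: 0.0
```

```bash
python3 - <<'E'
from h import *
s=get_state(); print(s['time'],s['tcp_pos'],s['grip_width'])
d=snap('top','top4.png');print(circles(d,.062,BOARD))
E
```

```text
13.65 [0.55058359 0.07468711 0.2552666 ] 0.07525040339908885
[(array([0.4512, 0.3388]), 0.0302)]
```

Call:
jog_arm(series=[{"tx":-0.014,"ty":0.037,"tz":0,"spin":0},{"tx":-0.028,"ty":0.074,"tz":0,"spin":0},{"tx":-0.042,"ty":0.111,"tz":0,"spin":0},{"tx":-0.056,"ty":0.148,"tz":0,"spin":0},{"tx":-0.07,"ty":0.185,"tz":0,"spin":0}], grip=1)

```text
time: 14.12
tcp_pos: [0.4763, 0.2615, 0.2494]
tool_rot: [[-0.14, 0.99, 0.001], [0.99, 0.14, 0.0], [0.0, 0.001, -1.0]]
wrist_force: [-0.1, 0.3, -0.2]
grip_width: 0.0936
gripper_force: 0.0
```

Call:
jog_arm(series=[{"tx":-0.014,"ty":0.037,"tz":0,"spin":0},{"tx":-0.0275,"ty":0.0755,"tz":0,"spin":0},{"tx":-0.0275,"ty":0.0755,"tz":0,"spin":0},{"tx":-0.0275,"ty":0.0755,"tz":0,"spin":0},{"tx":-0.0275,"ty":0.0755,"tz":0,"spin":0}])

```text
time: 14.53
tcp_pos: [0.4497, 0.3353, 0.2489]
tool_rot: [[-0.141, 0.99, 0.0], [0.99, 0.141, -0.001], [-0.001, 0.0, -1.0]]
wrist_force: [0.6, -0.6, -0.1]
grip_width: 0.094
gripper_force: 0.0
```

```bash
python3 - <<'E'
from h import *
s=get_state(); print(s['time'],s['tcp_pos'],s['tool_rot'][0],s['grip_width'])
d=snap('wrist','w5.png'); im=d['pixels']
g=cv2.medianBlur(cv2.cvtColor(cv2.resize(im[:250],None,fx=3,fy=3,interpolation=cv2.INTER_CUBIC),cv2.COLOR_BGR2GRAY),5)
H=cv2.HoughCircles(g,cv2.HOUGH_GRADIENT,1.5,150,param1=80,param2=30,minRadius=75,maxRadius=115)
for u,v,r in H[0]/3: print(u,v,r,ray(d,(u,v),.064))
E
```

```text
14.5333 [0.44970013 0.33533702 0.24889592] [-1.40959479e-01  9.90015304e-01  3.49698342e-04] 0.09398371714377401Traceback (most recent call last):
  File "<stdin>", line 6, in <module>
TypeError: 'NoneType' object is not subscriptable
```

View pics/w5.png

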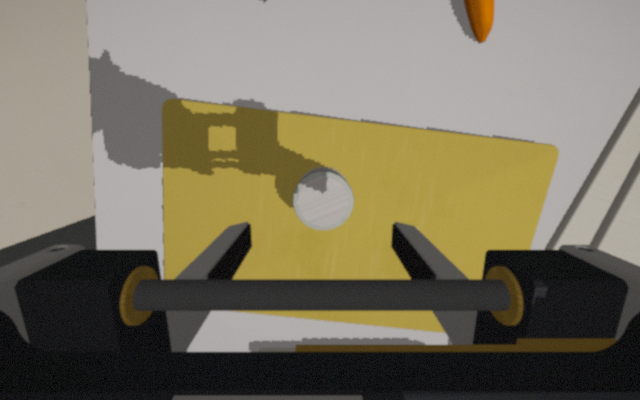

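The tin is at (323,199), centred between the fingers, so I'll descend.

Call:
jog_arm(series=[{"tx":0.001,"ty":0.003,"tz":-0.04,"spin":0},{"tx":0.001,"ty":0.003,"tz":-0.08,"spin":0},{"tx":0.001,"ty":0.003,"tz":-0.11,"spin":0},{"tx":0.001,"ty":0.003,"tz":-0.1235,"spin":0},{"tx":0.001,"ty":0.003,"tz":-0.1235,"spin":0}])

```text
time: 15.0
tcp_pos: [0.4496, 0.3357, 0.1217]
tool_rot: [[-0.137, 0.991, -0.007], [0.991, 0.137, -0.004], [-0.003, -0.007, -1.0]]
wrist_force: [-2.0, -0.4, 0.3]
grip_width: 0.094
gripper_force: 0.0
```

Call:
jog_arm(series=[{"tx":0,"ty":0,"tz":0,"spin":0},{"tx":0,"ty":0,"tz":0,"spin":0},{"tx":0,"ty":0,"tz":0,"spin":0},{"tx":0,"ty":0,"tz":0,"spin":0},{"tx":0,"ty":0,"tz":0,"spin":0}], grip=0.3)

```text
time: 15.42
tcp_pos: [0.4513, 0.3388, 0.1264]
tool_rot: [[-0.14, 0.99, 0.002], [0.99, 0.14, 0.001], [0.001, 0.002, -1.0]]
wrist_force: [-1.0, 1.0, 1.3]
grip_width: 0.0643
gripper_force: 0.0
```

Call:
jog_arm(series=[{"tx":0,"ty":0,"tz":0,"spin":0},{"tx":0,"ty":0,"tz":0,"spin":0},{"tx":0,"ty":0,"tz":0,"spin":0},{"tx":0,"ty":0,"tz":0,"spin":0}])

```text
time: 15.75
tcp_pos: [0.4511, 0.3389, 0.1262]
tool_rot: [[-0.14, 0.99, 0.002], [0.99, 0.14, 0.001], [0.0, 0.002, -1.0]]
wrist_force: [-0.4, -1.4, 5.6]
grip_width: 0.0593
gripper_force: 30.0
```

Call:
jog_arm(series=[{"tx":0,"ty":0,"tz":0.03,"spin":0},{"tx":0,"ty":0,"tz":0.065,"spin":0},{"tx":0.014,"ty":-0.034,"tz":0.085,"spin":0},{"tx":0.029,"ty":-0.068,"tz":0.085,"spin":0},{"tx":0.044,"ty":-0.102,"tz":0.085,"spin":0}])

```text
time: 16.17
tcp_pos: [0.4955, 0.2364, 0.2119]
tool_rot: [[-0.142, 0.99, 0.004], [0.99, 0.142, 0.001], [0.001, 0.004, -1.0]]
wrist_force: [0.5, 0.5, -1.8]
grip_width: 0.0595
gripper_force: 30.0
```

Call:
jog_arm(series=[{"tx":0.015,"ty":-0.036,"tz":0,"spin":0},{"tx":0.03,"ty":-0.072,"tz":0,"spin":0},{"tx":0.045,"ty":-0.108,"tz":0,"spin":0},{"tx":0.061,"ty":-0.144,"tz":0,"spin":0},{"tx":0.061,"ty":-0.144,"tz":0,"spin":0}])

```text
time: 16.58
tcp_pos: [0.5588, 0.0866, 0.2099]
tool_rot: [[-0.135, 0.991, 0.003], [0.991, 0.135, -0.004], [-0.004, 0.002, -1.0]]
wrist_force: [0.6, 1.4, -0.1]
grip_width: 0.0593
gripper_force: 30.0
```

Call:
jog_arm(series=[{"tx":0,"ty":0,"tz":-0.02,"spin":0},{"tx":0,"ty":0,"tz":-0.04,"spin":0},{"tx":0,"ty":0,"tz":-0.05,"spin":0},{"tx":0,"ty":0,"tz":-0.05,"spin":0},{"tx":0,"ty":0,"tz":-0.05,"spin":0}])

```text
time: 17.0
tcp_pos: [0.5554, 0.0931, 0.1597]
tool_rot: [[-0.14, 0.99, -0.002], [0.99, 0.14, -0.0], [0.0, -0.001, -1.0]]
wrist_force: [0.0, -0.0, -0.9]
grip_width: 0.0594
gripper_force: 30.0
```

```bash
python3 - <<'E'
from h import *
s=get_state(); print(s['time'],s['tcp_pos'],s['tool_rot'][0],s['grip_width'],s['gripper_force'])
snap('wrist','w6.png')
E
```

```text
17.0 [0.55536585 0.09308568 0.15971013] [-0.14046965  0.99008383 -0.00151409] 0.05935159365099134 29.999810457229614
```

View pics/w6.png

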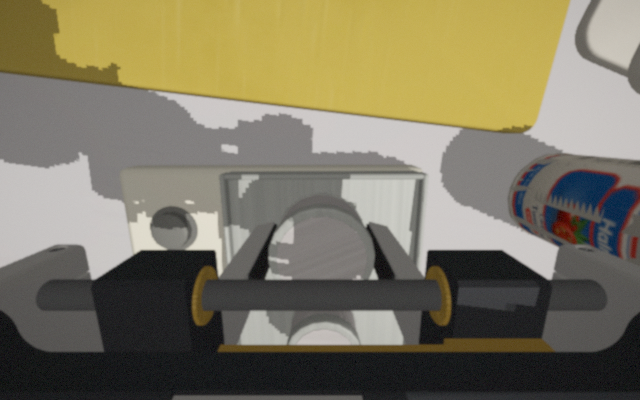

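Call:
jog_arm(series=[{"tx":0,"ty":0,"tz":-0.006,"spin":0},{"tx":0,"ty":0,"tz":-0.012,"spin":0},{"tx":0,"ty":0,"tz":-0.012,"spin":0},{"tx":0,"ty":0,"tz":-0.012,"spin":0}])

```text
time: 17.38
tcp_pos: [0.5556, 0.0928, 0.1481]
tool_rot: [[-0.14, 0.99, -0.0], [0.99, 0.14, -0.0], [0.0, -0.0, -1.0]]
wrist_force: [0.0, -0.6, -0.5]
grip_width: 0.0593
gripper_force: 30.0
```

Call:
jog_arm(series=[{"tx":0,"ty":0,"tz":0,"spin":0},{"tx":0,"ty":0,"tz":0,"spin":0},{"tx":0,"ty":0,"tz":0,"spin":0},{"tx":0,"ty":0,"tz":0,"spin":0}], grip=0.85)

```text
time: 17.72
tcp_pos: [0.5559, 0.0926, 0.1485]
tool_rot: [[-0.14, 0.99, 0.001], [0.99, 0.14, 0.0], [-0.0, 0.001, -1.0]]
wrist_force: [-0.2, 0.3, -0.9]
grip_width: 0.0793
gripper_force: 0.0
```

Call:
jog_arm(series=[{"tx":0,"ty":0,"tz":0.01,"spin":0},{"tx":0,"ty":0,"tz":0.04,"spin":0},{"tx":0,"ty":0,"tz":0.08,"spin":0},{"tx":0,"ty":0,"tz":0.12,"spin":-6},{"tx":0,"ty":0,"tz":0.15,"spin":-12}])

```text
time: 18.13
tcp_pos: [0.5562, 0.0927, 0.3024]
tool_rot: [[0.074, 0.997, 0.004], [0.997, -0.074, 0.0], [0.001, 0.004, -1.0]]
wrist_force: [0.9, -0.1, -0.5]
grip_width: 0.08
gripper_force: 0.0
```

Call:
jog_arm(series=[{"tx":-0.095,"ty":-0.165,"tz":0,"spin":-35},{"tx":-0.095,"ty":-0.165,"tz":0,"spin":-35},{"tx":-0.095,"ty":-0.165,"tz":0,"spin":-35},{"tx":-0.095,"ty":-0.165,"tz":0,"spin":-35},{"tx":-0.095,"ty":-0.165,"tz":0,"spin":-35}], grip=0)

```text
time: 18.55
tcp_pos: [0.4585, -0.0747, 0.2992]
tool_rot: [[0.634, 0.773, 0.0], [0.773, -0.634, -0.002], [-0.002, 0.001, -1.0]]
wrist_force: [-0.2, -0.2, 0.1]
grip_width: 0.05
gripper_force: 0.0
```

Call:
jog_arm(series=[{"tx":0,"ty":0,"tz":0,"spin":-35},{"tx":0,"ty":0,"tz":0,"spin":-35},{"tx":0,"ty":0,"tz":0,"spin":-35},{"tx":0,"ty":0,"tz":0,"spin":-35},{"tx":0,"ty":0,"tz":0,"spin":-35}])

```text
time: 18.97
tcp_pos: [0.4606, -0.0725, 0.2992]
tool_rot: [[0.963, 0.27, 0.001], [0.27, -0.963, -0.0], [0.001, 0.001, -1.0]]
wrist_force: [-0.4, -0.6, -1.0]
grip_width: 0.0166
gripper_force: 0.0
```

Call:
jog_arm(series=[{"tx":0,"ty":0,"tz":0,"spin":-20},{"tx":0,"ty":0,"tz":0,"spin":-20},{"tx":0,"ty":0,"tz":0,"spin":-20},{"tx":0,"ty":0,"tz":0,"spin":-20},{"tx":0,"ty":0,"tz":0,"spin":-20}])

```text
time: 19.38
tcp_pos: [0.4607, -0.0724, 0.2988]
tool_rot: [[0.998, -0.067, 0.001], [-0.067, -0.998, -0.0], [0.001, 0.0, -1.0]]
wrist_force: [-0.2, -0.9, 0.4]
grip_width: 0.0004
gripper_force: 0.0
```

```bash
python3 - <<'E'
from h import *
s=get_state(); print(s['time'],s['tcp_pos'],s['tool_rot'][0],s['grip_width'],s['joints'])
snap('wrist','w7.png'); d=snap('top','top5.png'); print(circles(d,.084,PLAT))
E
```

```text
19.3833 [ 0.46074284 -0.07236981  0.29884545] [ 9.97784667e-01 -6.65212018e-02  8.29579380e-04] 0.00040080721093055355 [-3.05125269e-01  1.13291676e-01  1.72737768e+00 -4.96342424e-05
  1.30003848e+00  1.33225457e+00]
[(array([0.5562, 0.0919]), 0.0291), (array([0.5676, 0.014 ]), 0.0256)]
```

View pics/w7.png

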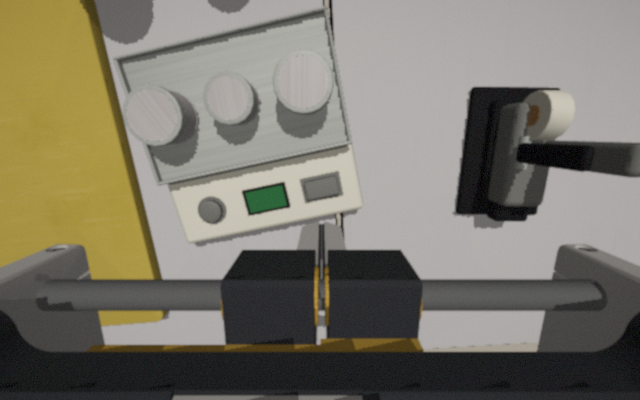

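All three tins stand on the platform, at (154,117), (230,97) and (302,82). The oblong key is at (322,187), and I'll press it next.

```bash
python3 - <<'E'
from h import *
d=load('w7'); print(ray(d,(322,187),.039), ray(d,(210,209),.039))
E
```

```text
[ 0.46234068 -0.07337203  0.039     ] [0.44367503 0.06804508 0.039     ]
```

Call:
jog_arm(series=[{"tx":0,"ty":0,"tz":-0.04,"spin":0},{"tx":0,"ty":0,"tz":-0.08,"spin":0},{"tx":0,"ty":0,"tz":-0.12,"spin":0},{"tx":0,"ty":0,"tz":-0.145,"spin":0},{"tx":0,"ty":0,"tz":-0.145,"spin":0}])

```text
time: 19.9
tcp_pos: [0.4574, -0.0713, 0.1489]
tool_rot: [[0.998, -0.068, -0.01], [-0.068, -0.998, 0.003], [-0.011, -0.002, -1.0]]
wrist_force: [-1.1, 0.3, 0.1]
grip_width: 0.0004
gripper_force: 0.0
```

Call:
jog_arm(series=[{"tx":0,"ty":0,"tz":0,"spin":0},{"tx":0,"ty":0,"tz":0,"spin":0},{"tx":0,"ty":0,"tz":0,"spin":0},{"tx":0,"ty":0,"tz":0,"spin":0}])

```text
time: 20.23
tcp_pos: [0.4621, -0.0728, 0.1551]
tool_rot: [[0.998, -0.069, 0.004], [-0.069, -0.998, -0.001], [0.004, 0.001, -1.0]]
wrist_force: [-0.0, -0.2, -0.8]
grip_width: -0.0
gripper_force: 0.0
```

Call:
jog_arm(series=[{"tx":0,"ty":0,"tz":-0.008,"spin":0},{"tx":0,"ty":0,"tz":-0.015,"spin":0},{"tx":0,"ty":0,"tz":-0.015,"spin":0},{"tx":0,"ty":0,"tz":-0.015,"spin":0},{"tx":0,"ty":0,"tz":-0.015,"spin":0}])

```text
time: 20.65
tcp_pos: [0.4607, -0.0723, 0.138]
tool_rot: [[0.998, -0.069, -0.0], [-0.069, -0.998, 0.0], [-0.0, 0.0, -1.0]]
wrist_force: [-0.4, -0.1, 0.0]
grip_width: 0.0004
gripper_force: 0.0
```

Call:
jog_arm(series=[{"tx":0,"ty":0,"tz":-0.001,"spin":0},{"tx":0,"ty":0,"tz":-0.002,"spin":0},{"tx":0,"ty":0,"tz":-0.002,"spin":0},{"tx":0,"ty":0,"tz":-0.002,"spin":0}])

```text
time: 20.98
tcp_pos: [0.461, -0.0724, 0.1363]
tool_rot: [[0.998, -0.069, 0.0], [-0.069, -0.998, -0.0], [0.0, 0.0, -1.0]]
wrist_force: [0.3, -0.4, 1.5]
grip_width: 0.0002
gripper_force: 0.5
```

Call:
jog_arm(series=[{"tx":0,"ty":0,"tz":-0.001,"spin":0},{"tx":0,"ty":0,"tz":-0.001,"spin":0},{"tx":0,"ty":0,"tz":-0.001,"spin":0}])

```text
time: 21.23
tcp_pos: [0.461, -0.0724, 0.1354]
tool_rot: [[0.998, -0.069, 0.0], [-0.069, -0.998, -0.0], [0.0, 0.0, -1.0]]
wrist_force: [-0.5, 0.3, 3.1]
grip_width: 0.0004
gripper_force: 1.7
```

Call:
jog_arm(series=[{"tx":0,"ty":0,"tz":-0.001,"spin":0},{"tx":0,"ty":0,"tz":-0.002,"spin":0},{"tx":0,"ty":0,"tz":-0.002,"spin":0}])

```text
time: 21.48
tcp_pos: [0.461, -0.0724, 0.1332]
tool_rot: [[0.998, -0.069, 0.0], [-0.069, -0.998, -0.0], [0.0, 0.0, -1.0]]
wrist_force: [-0.4, 0.3, 5.0]
grip_width: 0.0005
gripper_force: 2.3
```

Call:
jog_arm(series=[{"tx":0,"ty":0,"tz":-0.001,"spin":0},{"tx":0,"ty":0,"tz":-0.001,"spin":0},{"tx":0,"ty":0,"tz":-0.001,"spin":0}])

```text
time: 21.73
tcp_pos: [0.461, -0.0724, 0.1322]
tool_rot: [[0.998, -0.069, 0.0], [-0.069, -0.998, -0.0], [0.0, 0.0, -1.0]]
wrist_force: [0.2, -0.1, 4.0]
grip_width: 0.0003
gripper_force: 2.0
```

Call:
jog_arm(series=[{"tx":0,"ty":0,"tz":-0.0005,"spin":0},{"tx":0,"ty":0,"tz":-0.0005,"spin":0}])

```text
time: 21.9
tcp_pos: [0.461, -0.0724, 0.1317]
tool_rot: [[0.998, -0.069, 0.0], [-0.069, -0.998, -0.0], [0.0, 0.0, -1.0]]
wrist_force: [0.4, -0.3, 3.2]
grip_width: 0.0005
gripper_force: 1.9
```

Call:
jog_arm(series=[{"tx":0,"ty":0,"tz":0.01,"spin":0},{"tx":0,"ty":0,"tz":0.05,"spin":0},{"tx":0,"ty":0,"tz":0.09,"spin":0},{"tx":0,"ty":0,"tz":0.13,"spin":0},{"tx":0,"ty":0,"tz":0.17,"spin":0}], grip=1)

```text
time: 22.32
tcp_pos: [0.4599, -0.0721, 0.3027]
tool_rot: [[0.998, -0.069, -0.002], [-0.069, -0.998, 0.001], [-0.002, -0.0, -1.0]]
wrist_force: [1.6, -0.4, 0.3]
grip_width: 0.0301
gripper_force: 0.0
```

Call:
jog_arm(series=[{"tx":0,"ty":-0.035,"tz":0.018,"spin":0},{"tx":0,"ty":-0.075,"tz":0.018,"spin":0},{"tx":0,"ty":-0.115,"tz":0.018,"spin":0},{"tx":0,"ty":-0.155,"tz":0.018,"spin":0},{"tx":0,"ty":-0.19,"tz":0.018,"spin":0}])

```text
time: 22.73
tcp_pos: [0.4602, -0.2643, 0.3191]
tool_rot: [[0.998, -0.069, -0.001], [-0.069, -0.998, 0.0], [-0.001, -0.0, -1.0]]
wrist_force: [0.7, -0.3, -0.2]
grip_width: 0.0639
gripper_force: 0.0
```

Call:
jog_arm(series=[{"tx":0,"ty":-0.04,"tz":0,"spin":0},{"tx":0,"ty":-0.048,"tz":0,"spin":0},{"tx":0,"ty":-0.048,"tz":0,"spin":0},{"tx":0,"ty":-0.048,"tz":0,"spin":0},{"tx":0,"ty":-0.048,"tz":0,"spin":0}])

```text
time: 23.15
tcp_pos: [0.4605, -0.3088, 0.3192]
tool_rot: [[0.998, -0.068, -0.001], [-0.068, -0.998, 0.002], [-0.001, -0.002, -1.0]]
wrist_force: [0.6, 0.6, 0.6]
grip_width: 0.0931
gripper_force: 0.0
```

```bash
python3 - <<'E'
from h import *
s=get_state(); print(s['time'],s['tcp_pos'],s['tool_rot'][0],s['grip_width'])
d=snap('wrist','w8.png'); R,t=np.array(d['R']),np.array(d['t']); print(-R.T@t)
d=snap('top','top6.png'); print(circles(d,.084,PLAT))
E
```

```text
23.15 [ 0.46053805 -0.30880046  0.31918509] [ 0.99767075 -0.0682053  -0.0010502 ] 0.09312976306967391
[ 0.52643241 -0.31330706  0.40099324]
[(array([0.5533, 0.0917]), 0.0271), (array([ 0.5477, -0.0551]), 0.0291), (array([0.5425, 0.0185]), 0.0254), (array([0.6582, 0.1383]), 0.0259)]
```

View pics/w8.png

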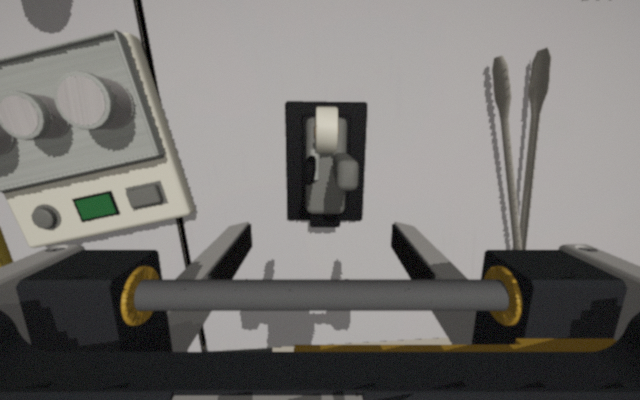

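The gun stands upright, with the black trigger at about (310,168) and the grey grip at about (347,172), and the dock lines up with the tool. I'll compute its position and check the tins again.

```bash
python3 - <<'E'
from h import *
d=load('w8')
for n,u,v,z in(('trig',310,168,.147),('grip top',347,172,.148),('grip out',358,172,.148),('trig out',304,168,.147),('tinL',84,100,.086),('tinS',21,115,.08)): print(n,ray(d,(u,v),z).round(4))
for X in((.5776,-.0618,.086),(.567,.0155,.08)): print(proj(d,X))
for n in('top5','top6'):
    im=load(n)['pixels'][190:290,270:450]; cv2.imwrite('pics/%sc.png'%n,cv2.convertScaleAbs(cv2.resize(im,None,fx=3,fy=3,interpolation=cv2.INTER_CUBIC),alpha=1.6))
a=[cv2.imread('pics/top%dc.png'%i) for i in(5,6)]; cv2.imwrite('pics/cmp.png',np.vstack(a))
E
```

```text
trig [ 0.4963 -0.3007  0.147 ]
grip top [ 0.4906 -0.3336  0.148 ]
grip out [ 0.4899 -0.3434  0.148 ]
trig out [ 0.4967 -0.2953  0.147 ]
tinL [ 0.5768 -0.065   0.086 ]
tinS [0.5672 0.0124 0.08  ]
[80.83668038 99.43658088]
[ 18.27089963 115.37921229]
```

View pics/cmp.png

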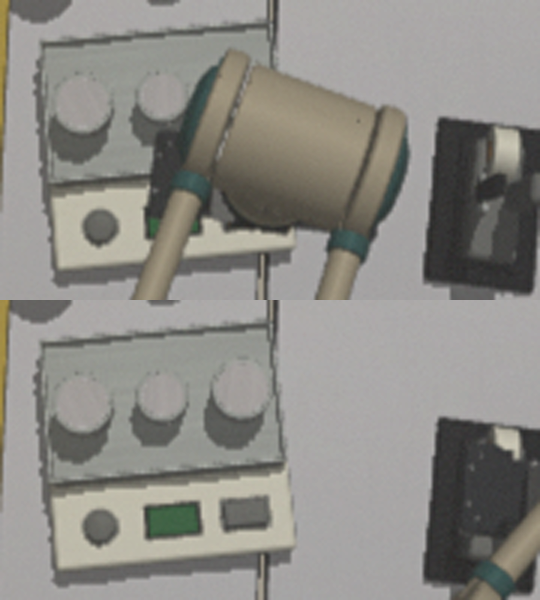

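Call:
jog_arm(series=[{"tx":0.03,"ty":-0.016,"tz":0,"spin":0},{"tx":0.03,"ty":-0.016,"tz":0,"spin":0},{"tx":0.03,"ty":-0.016,"tz":-0.035,"spin":0},{"tx":0.03,"ty":-0.016,"tz":-0.04,"spin":0},{"tx":0.03,"ty":-0.016,"tz":-0.04,"spin":0}])

```text
time: 23.67
tcp_pos: [0.4897, -0.3243, 0.2776]
tool_rot: [[0.998, -0.068, -0.005], [-0.068, -0.998, 0.004], [-0.005, -0.004, -1.0]]
wrist_force: [-0.8, -0.9, 0.7]
grip_width: 0.0942
gripper_force: 0.0
```

```bash
python3 - <<'E'
from h import *
s=get_state(); print(s['time'],s['tcp_pos'],s['tool_rot'][0],s['grip_width'],s['wrist_force'])
d=snap('wrist','w9.png')
E
```

```text
23.6667 [ 0.4897211  -0.32431062  0.27758503] [ 0.99769609 -0.06768454 -0.00461647] 0.09421351926826561 [-0.81853886 -0.93450072  0.67879447]
```

View pics/w9.png

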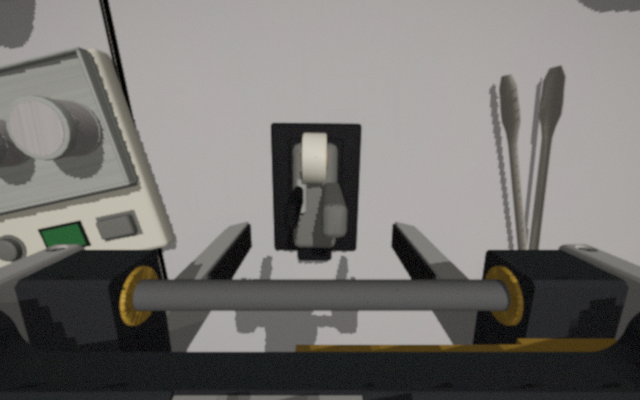

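```bash
python3 - <<'E'
from h import *
d=load('w9')
for n,u,v in(('grip out',347.5,213),('grip in',324,213),('trig out',287,207),('trig',294,207)): print(n,ray(d,(u,v),.148).round(4))
print(proj(d,(.49,-.318,.123)),proj(d,(.49,-.325,.123)))
E
```

```text
grip out [ 0.4933 -0.3444  0.148 ]
grip in [ 0.4945 -0.3262  0.148 ]
trig out [ 0.5012 -0.298   0.148 ]
trig [ 0.5008 -0.3034  0.148 ]
[314.70712819 210.52454078] [322.7777425 210.0109015]
```

Call:
jog_arm(series=[{"tx":0.003,"ty":-0.002,"tz":-0.03,"spin":0},{"tx":0.003,"ty":-0.002,"tz":-0.06,"spin":0},{"tx":0.003,"ty":-0.002,"tz":-0.077,"spin":0},{"tx":0.003,"ty":-0.002,"tz":-0.077,"spin":0},{"tx":0.003,"ty":-0.002,"tz":-0.077,"spin":0}])

```text
time: 24.13
tcp_pos: [0.494, -0.3283, 0.2036]
tool_rot: [[0.998, -0.069, 0.0], [-0.069, -0.998, -0.0], [0.0, 0.0, -1.0]]
wrist_force: [0.1, -0.2, -0.2]
grip_width: 0.0939
gripper_force: 0.0
```

Call:
jog_arm(series=[{"tx":0,"ty":0,"tz":0,"spin":0},{"tx":0,"ty":0,"tz":0,"spin":0},{"tx":0,"ty":0,"tz":0,"spin":0},{"tx":0,"ty":0,"tz":0,"spin":0},{"tx":0,"ty":0,"tz":0,"spin":0}], grip=0.3)

```text
time: 24.55
tcp_pos: [0.4942, -0.3271, 0.2037]
tool_rot: [[0.998, -0.07, 0.002], [-0.07, -0.998, 0.003], [0.001, -0.003, -1.0]]
wrist_force: [1.3, 6.2, 4.9]
grip_width: 0.0643
gripper_force: 3.4
```

Call:
jog_arm(series=[{"tx":0,"ty":0,"tz":0,"spin":0},{"tx":0,"ty":0,"tz":0,"spin":0},{"tx":0,"ty":0,"tz":0,"spin":0},{"tx":0,"ty":0,"tz":0,"spin":0}])

```text
time: 24.88
tcp_pos: [0.4942, -0.3255, 0.2037]
tool_rot: [[0.998, -0.07, 0.001], [-0.07, -0.998, 0.006], [0.001, -0.006, -1.0]]
wrist_force: [1.2, 7.8, 7.5]
grip_width: 0.0384
gripper_force: 30.9
```

Call:
jog_arm(series=[{"tx":0,"ty":0,"tz":0,"spin":0},{"tx":0,"ty":0,"tz":0,"spin":0},{"tx":0,"ty":0,"tz":0,"spin":0},{"tx":0,"ty":0,"tz":0,"spin":0}])

```text
time: 25.22
tcp_pos: [0.4942, -0.3256, 0.2037]
tool_rot: [[0.998, -0.07, 0.001], [-0.07, -0.997, 0.006], [0.001, -0.006, -1.0]]
wrist_force: [0.6, 5.8, 5.9]
grip_width: 0.0379
gripper_force: 30.7
```

Call:
jog_arm(series=[{"tx":0,"ty":0,"tz":0,"spin":0},{"tx":0,"ty":0,"tz":0,"spin":0},{"tx":0,"ty":0,"tz":0,"spin":0},{"tx":0,"ty":0,"tz":0,"spin":0},{"tx":0,"ty":0,"tz":0,"spin":0}], grip=1)

```text
time: 25.63
tcp_pos: [0.494, -0.3275, 0.2032]
tool_rot: [[0.998, -0.069, 0.001], [-0.069, -0.998, 0.001], [0.001, -0.001, -1.0]]
wrist_force: [-0.2, -0.2, -0.1]
grip_width: 0.0678
gripper_force: 0.0
```

Call:
jog_arm(series=[{"tx":0,"ty":0,"tz":0,"spin":0},{"tx":0,"ty":0,"tz":0,"spin":0},{"tx":0,"ty":0,"tz":0,"spin":0},{"tx":0,"ty":0,"tz":0,"spin":0},{"tx":0,"ty":0,"tz":0,"spin":0}])

```text
time: 26.05
tcp_pos: [0.4937, -0.3286, 0.2026]
tool_rot: [[0.998, -0.069, -0.0], [-0.069, -0.998, -0.0], [-0.0, 0.0, -1.0]]
wrist_force: [-0.7, -0.7, -0.9]
grip_width: 0.0936
gripper_force: 0.0
```

```bash
python3 - <<'E'
from h import *
s=get_state(); print(s['time'],s['tcp_pos'],s['joints'],s['grip_width'],s['wrist_force'])
d=snap('top','top7.png'); print(circles(d,.084,PLAT))
E
```

```text
26.05 [ 0.49370601 -0.32859931  0.20259985] [-7.04395084e-01  3.73053835e-01  1.61939691e+00 -3.10764594e-04
  1.14914378e+00  9.35814085e-01] 0.09360688347198978 [-0.68998486 -0.6616138  -0.86856713]
[(array([ 0.5478, -0.0565]), 0.0307), (array([0.5577, 0.092 ]), 0.0307), (array([0.5675, 0.0155]), 0.0244)]
```

Call:
jog_arm(series=[{"tx":0,"ty":0,"tz":0.035,"spin":0},{"tx":0,"ty":0,"tz":0.07,"spin":0},{"tx":0,"ty":0,"tz":0.09,"spin":0},{"tx":0,"ty":0.03,"tz":0.09,"spin":6},{"tx":0,"ty":0.065,"tz":0.09,"spin":12}])

```text
time: 26.52
tcp_pos: [0.4946, -0.2651, 0.2943]
tool_rot: [[0.99, 0.141, 0.004], [0.142, -0.99, -0.003], [0.003, 0.004, -1.0]]
wrist_force: [1.2, 0.6, -0.4]
grip_width: 0.0942
gripper_force: 0.0
```

Call:
jog_arm(series=[{"tx":0.083,"ty":0.2,"tz":0,"spin":34},{"tx":0.083,"ty":0.2,"tz":0,"spin":34},{"tx":0.083,"ty":0.2,"tz":0,"spin":34},{"tx":0.083,"ty":0.2,"tz":0,"spin":34},{"tx":0.083,"ty":0.2,"tz":0,"spin":34}])

```text
time: 26.93
tcp_pos: [0.574, -0.0692, 0.2929]
tool_rot: [[0.739, 0.674, 0.001], [0.674, -0.739, -0.0], [0.0, 0.001, -1.0]]
wrist_force: [0.8, -0.1, -0.4]
grip_width: 0.094
gripper_force: 0.0
```

Call:
jog_arm(series=[{"tx":0,"ty":0,"tz":-0.04,"spin":34},{"tx":0,"ty":0,"tz":-0.04,"spin":34},{"tx":0,"ty":0,"tz":-0.04,"spin":34},{"tx":0,"ty":0,"tz":-0.04,"spin":34},{"tx":0,"ty":0,"tz":-0.04,"spin":34}])

```text
time: 27.35
tcp_pos: [0.5736, -0.0707, 0.2523]
tool_rot: [[0.235, 0.972, -0.001], [0.972, -0.235, -0.0], [-0.0, -0.001, -1.0]]
wrist_force: [-0.8, -0.3, -0.3]
grip_width: 0.0945
gripper_force: 0.0
```

Call:
jog_arm(series=[{"tx":0,"ty":0,"tz":0,"spin":22},{"tx":0,"ty":0,"tz":0,"spin":22},{"tx":0,"ty":0,"tz":0,"spin":22},{"tx":0,"ty":0,"tz":0,"spin":22},{"tx":0,"ty":0,"tz":0,"spin":22}])

```text
time: 27.77
tcp_pos: [0.5737, -0.071, 0.2527]
tool_rot: [[-0.137, 0.991, 0.0], [0.991, 0.137, -0.0], [-0.0, 0.0, -1.0]]
wrist_force: [-0.9, -0.0, 0.2]
grip_width: 0.0941
gripper_force: 0.0
```

```bash
python3 - <<'E'
from h import *
s=get_state(); print(s['time'],s['tcp_pos'],s['tool_rot'][0],s['grip_width'])
d=snap('wrist','w10.png'); print(proj(d,(.577,-.063,.086)))
E
```

```text
27.7667 [ 0.5736641  -0.07101613  0.25265722] [-1.37149660e-01  9.90550332e-01  9.95312042e-05] 0.09409260883685165
[326.46166463 200.56601809]
```

View pics/w10.png

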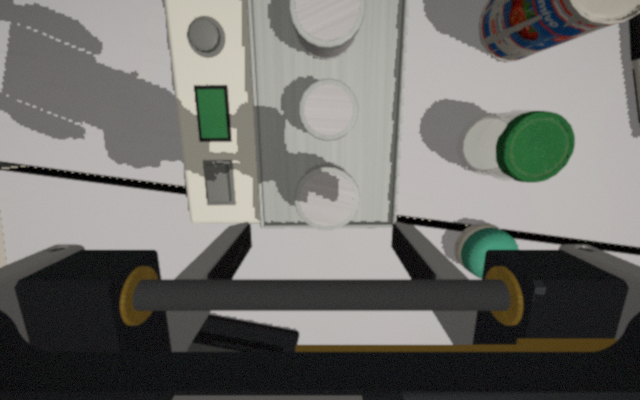

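The tin is at (326,197), close to the predicted (326,201). Green LCD, jar and timer are all still in place.

Call:
jog_arm(series=[{"tx":0.004,"ty":0.0095,"tz":0,"spin":0},{"tx":0.004,"ty":0.0095,"tz":-0.03,"spin":0},{"tx":0.004,"ty":0.0095,"tz":-0.06,"spin":0},{"tx":0.004,"ty":0.0095,"tz":-0.085,"spin":0},{"tx":0.004,"ty":0.0095,"tz":-0.103,"spin":0}], grip=0.87)

```text
time: 28.23
tcp_pos: [0.577, -0.0605, 0.1475]
tool_rot: [[-0.138, 0.99, -0.002], [0.99, 0.138, 0.001], [0.001, -0.002, -1.0]]
wrist_force: [0.0, -0.4, 0.3]
grip_width: 0.082
gripper_force: 0.0
```

Call:
jog_arm(series=[{"tx":0,"ty":0,"tz":0,"spin":0},{"tx":0,"ty":0,"tz":0,"spin":0},{"tx":0,"ty":0,"tz":0,"spin":0}])

```text
time: 28.48
tcp_pos: [0.5787, -0.0613, 0.1508]
tool_rot: [[-0.139, 0.99, 0.002], [0.99, 0.139, -0.0], [-0.001, 0.002, -1.0]]
wrist_force: [0.9, 1.1, 0.3]
grip_width: 0.0817
gripper_force: 0.0
```

Call:
jog_arm(series=[{"tx":0,"ty":0,"tz":0,"spin":0},{"tx":0,"ty":0,"tz":0,"spin":0},{"tx":0,"ty":0,"tz":0,"spin":0},{"tx":0,"ty":0,"tz":0,"spin":0},{"tx":0,"ty":0,"tz":0,"spin":0}], grip=0.3)

```text
time: 28.9
tcp_pos: [0.5779, -0.0615, 0.1506]
tool_rot: [[-0.14, 0.99, 0.001], [0.99, 0.14, -0.0], [-0.0, 0.001, -1.0]]
wrist_force: [-0.7, 0.8, 3.2]
grip_width: 0.0596
gripper_force: 30.0
```

Call:
jog_arm(series=[{"tx":0,"ty":0,"tz":0,"spin":0},{"tx":0,"ty":0,"tz":0,"spin":0},{"tx":0,"ty":0,"tz":0,"spin":0}])

```text
time: 29.15
tcp_pos: [0.578, -0.0615, 0.1506]
tool_rot: [[-0.14, 0.99, 0.001], [0.99, 0.14, -0.0], [-0.0, 0.001, -1.0]]
wrist_force: [-0.9, 1.4, 4.7]
grip_width: 0.0593
gripper_force: 30.0
```

Call:
jog_arm(series=[{"tx":0,"ty":0,"tz":0.03,"spin":0},{"tx":0,"ty":0,"tz":0.065,"spin":0},{"tx":0,"ty":0,"tz":0.085,"spin":0},{"tx":-0.002,"ty":0.03,"tz":0.085,"spin":0},{"tx":-0.003,"ty":0.0665,"tz":0.085,"spin":0}])

```text
time: 29.57
tcp_pos: [0.5756, 0.0036, 0.2362]
tool_rot: [[-0.136, 0.991, 0.004], [0.991, 0.136, -0.001], [-0.002, 0.004, -1.0]]
wrist_force: [-0.1, 0.5, -1.2]
grip_width: 0.0592
gripper_force: 30.0
```

Call:
jog_arm(series=[{"tx":-0.002,"ty":0.04,"tz":0,"spin":0},{"tx":-0.003,"ty":0.08,"tz":0,"spin":0},{"tx":-0.005,"ty":0.12,"tz":0,"spin":0},{"tx":-0.006,"ty":0.16,"tz":0,"spin":0},{"tx":-0.008,"ty":0.2,"tz":0,"spin":0}])

```text
time: 29.98
tcp_pos: [0.5661, 0.2068, 0.2342]
tool_rot: [[-0.14, 0.99, -0.0], [0.99, 0.14, -0.0], [-0.0, -0.0, -1.0]]
wrist_force: [0.8, -0.3, -0.9]
grip_width: 0.0591
gripper_force: 30.0
```

Call:
jog_arm(series=[{"tx":-0.002,"ty":0.04,"tz":0,"spin":0},{"tx":-0.004,"ty":0.08,"tz":0,"spin":0},{"tx":-0.006,"ty":0.12,"tz":0,"spin":0},{"tx":-0.007,"ty":0.14,"tz":-0.03,"spin":0},{"tx":-0.007,"ty":0.14,"tz":-0.06,"spin":0}])

```text
time: 30.4
tcp_pos: [0.5601, 0.3507, 0.1754]
tool_rot: [[-0.144, 0.99, 0.005], [0.99, 0.144, 0.005], [0.004, 0.006, -1.0]]
wrist_force: [-0.2, -0.6, -1.4]
grip_width: 0.0593
gripper_force: 30.0
```

Call:
jog_arm(series=[{"tx":0,"ty":0,"tz":-0.025,"spin":0},{"tx":0,"ty":0,"tz":-0.035,"spin":0},{"tx":0,"ty":0,"tz":-0.035,"spin":0},{"tx":0,"ty":0,"tz":-0.035,"spin":0}])

```text
time: 30.73
tcp_pos: [0.5599, 0.3448, 0.1396]
tool_rot: [[-0.139, 0.99, -0.0], [0.99, 0.139, -0.0], [-0.0, -0.0, -1.0]]
wrist_force: [-0.4, -0.4, -0.9]
grip_width: 0.0594
gripper_force: 30.0
```

Call:
jog_arm(series=[{"tx":0,"ty":0,"tz":-0.006,"spin":0},{"tx":0,"ty":0,"tz":-0.0105,"spin":0},{"tx":0,"ty":0,"tz":-0.0105,"spin":0},{"tx":0,"ty":0,"tz":-0.0105,"spin":0}])

```text
time: 31.07
tcp_pos: [0.5599, 0.3449, 0.1298]
tool_rot: [[-0.139, 0.99, 0.001], [0.99, 0.139, 0.0], [0.0, 0.001, -1.0]]
wrist_force: [0.2, -0.5, -0.8]
grip_width: 0.0589
gripper_force: 30.0
```

Call:
jog_arm(series=[{"tx":0,"ty":0,"tz":0,"spin":0},{"tx":0,"ty":0,"tz":0,"spin":0},{"tx":0,"ty":0,"tz":0,"spin":0},{"tx":0,"ty":0,"tz":0,"spin":0}], grip=0.85)

```text
time: 31.4
tcp_pos: [0.5598, 0.3451, 0.1296]
tool_rot: [[-0.14, 0.99, 0.001], [0.99, 0.14, 0.0], [0.0, 0.001, -1.0]]
wrist_force: [0.4, 0.2, -0.0]
grip_width: 0.079
gripper_force: 0.0
```

Call:
jog_arm(series=[{"tx":0,"ty":0,"tz":0.01,"spin":0},{"tx":0,"ty":0,"tz":0.04,"spin":0},{"tx":0,"ty":0,"tz":0.08,"spin":0},{"tx":0,"ty":-0.005,"tz":0.12,"spin":0},{"tx":0,"ty":-0.044,"tz":0.12,"spin":0}])

```text
time: 31.82
tcp_pos: [0.5635, 0.307, 0.2589]
tool_rot: [[-0.145, 0.989, 0.017], [0.989, 0.144, 0.011], [0.008, 0.018, -1.0]]
wrist_force: [2.1, -0.5, 0.7]
grip_width: 0.08
gripper_force: 0.0
```

Call:
jog_arm(series=[{"tx":0.001,"ty":-0.04,"tz":0,"spin":0},{"tx":0.002,"ty":-0.08,"tz":0,"spin":0},{"tx":0.003,"ty":-0.12,"tz":0,"spin":0},{"tx":0.003,"ty":-0.16,"tz":0,"spin":0},{"tx":0.004,"ty":-0.2,"tz":0,"spin":0}])

```text
time: 32.23
tcp_pos: [0.5632, 0.0994, 0.2503]
tool_rot: [[-0.14, 0.99, 0.001], [0.99, 0.14, 0.0], [-0.0, 0.001, -1.0]]
wrist_force: [0.5, -0.3, 0.2]
grip_width: 0.0799
gripper_force: 0.0
```

Call:
jog_arm(series=[{"tx":0.001,"ty":-0.04,"tz":0,"spin":0},{"tx":0.003,"ty":-0.085,"tz":0,"spin":0},{"tx":0.003,"ty":-0.085,"tz":0,"spin":0},{"tx":0.003,"ty":-0.085,"tz":0,"spin":0},{"tx":0.003,"ty":-0.085,"tz":0,"spin":0}])

```text
time: 32.65
tcp_pos: [0.5667, 0.0163, 0.2498]
tool_rot: [[-0.139, 0.99, 0.001], [0.99, 0.139, 0.001], [0.001, 0.001, -1.0]]
wrist_force: [0.3, 0.2, -0.2]
grip_width: 0.0802
gripper_force: 0.0
```

```bash
python3 - <<'E'
from h import *
s=get_state(); print(s['time'],s['tcp_pos'],s['tool_rot'][0],s['grip_width'])
d=snap('wrist','w11.png'); print(proj(d,(.567,.0155,.08)))
g=cv2.medianBlur(cv2.cvtColor(cv2.resize(d['pixels'][:250],None,fx=3,fy=3,interpolation=cv2.INTER_CUBIC),cv2.COLOR_BGR2GRAY),5)
H=cv2.HoughCircles(g,cv2.HOUGH_GRADIENT,1.5,120,param1=70,param2=25,minRadius=75,maxRadius=125)
for c in (H[0]/3 if H is not None else []): print(c,ray(d,c[:2],.08)[:2])
print(circles(snap('top','top8.png'),.062,BOARD))
E
```

```text
32.65 [0.56666087 0.01628949 0.24975568] [-1.38661391e-01  9.90339623e-01  6.70346291e-04] 0.08015433920540439
[321.63976747 208.74561383]
[516.75 245.75  37.5 ] [0.75534197 0.00532471]
[526.25 110.25  39.7 ] [0.72702335 0.12542393]
[574.75 109.25  37.5 ] [0.76754563 0.13194444]
[218.25 200.75  37.5 ] [0.47245501 0.00982755]
[325.25     120.25      39.149998] [0.55910875 0.09353569]
[478.25 222.25  27.  ] [0.71300256 0.02292184]
[604.25  78.25  31.4 ] [0.78337296 0.1589636 ]
[437.25 204.75  27.5 ] [0.67136141 0.03400561]
[448.25  84.75  36.95] [0.65651759 0.13601393]
[526.75      39.25      34.149998] [0.71085258 0.17835519]
[203.75     145.75      29.800001] [0.45709181 0.05751612]
[178.25  53.75  38.05] [0.4331797  0.12848377]
[212.25  85.25  34.2 ] [0.46184574 0.10823063]
[420.75     154.75      38.600002] [0.64646562 0.07630002]
[285.75 197.75  40.8 ] [0.53317917 0.02120598]
[252.25      65.25      33.600002] [0.49355725 0.12824424]
[249.25 150.25  39.7 ] [0.4967589 0.0591818]
[628.75 156.25  26.6 ] [0.82815875 0.10054045]
[584.75   1.25  26.4 ] [0.74767065 0.2107927 ]
[ 47.75 208.75  40.25] [ 0.31769101 -0.01957582]
[ 95.25 212.75  35.8 ] [ 0.36077027 -0.01736984]
[(array([0.5304, 0.3395]), 0.0302)]
```

```bash
python3 - <<'E'
from h import *
d=load('w11');g=cv2.cvtColor(d['pixels'],cv2.COLOR_BGR2GRAY)
print('row222',g[218:227,250:400:4].mean(0).astype(int))
for c in (305,325,345): print('col',c,g[150:250:3,c-2:c+3].mean(1).astype(int))
d=load('w10'); print(proj(d,(.567,.0155,.08)))
# lid extent expected
d=load('w11')
for a in range(0,360,45): print(proj(d,(.567+.026*np.cos(np.radians(a)),.0155+.026*np.sin(np.radians(a)),.08)).round(0),end=' ')
E
```

```text
row222 [119 125 107 172 174 174 174 175 172 177 174 178 173 172 181 185 186 185
 185 185 185 185 181 180 178 177 178 175 177 176 178 175 176 134  89 141
 160 171]
col 305 [113 140 178 177 128 119 112 111 110 111 109  99  91 101 129 148 153 182
 185 187 188 187 185 185 180 174 169 174 175 175 174 174 174 174]
col 325 [187 178 168 179 180 180 180 180 174 106  85 108 110 116 114 115 137 182
 186 186 188 188 186 184 184 187 184 175 174 177 177 177 176 176]
col 345 [181 182 182 182 182 182 182 181 182 181 181 181 180 173 166 170 178 179
 181 181 183 182 180 179 178 177 177 177 177 177 176 177 176 176]
[327.79755271 109.24428073]
[350. 213.] [345. 192.] [326. 181.] [304. 187.] [294. 205.] [299. 225.] [318. 235.] [338. 230.]
```

Call:
jog_arm(series=[{"tx":0,"ty":0.002,"tz":-0.03,"spin":0},{"tx":0,"ty":0.002,"tz":-0.06,"spin":0},{"tx":0,"ty":0.002,"tz":-0.085,"spin":0},{"tx":0,"ty":0.002,"tz":-0.1,"spin":0},{"tx":0,"ty":0.002,"tz":-0.1,"spin":0}])

```text
time: 33.17
tcp_pos: [0.5643, 0.0202, 0.1459]
tool_rot: [[-0.143, 0.99, -0.007], [0.99, 0.143, 0.001], [0.002, -0.007, -1.0]]
wrist_force: [-0.2, 0.6, 0.2]
grip_width: 0.0795
gripper_force: 0.0
```

Call:
jog_arm(series=[{"tx":0,"ty":0,"tz":0,"spin":0},{"tx":0,"ty":0,"tz":0,"spin":0},{"tx":0,"ty":0,"tz":0,"spin":0},{"tx":0,"ty":0,"tz":0,"spin":0},{"tx":0,"ty":0,"tz":0,"spin":0}], grip=0.3)

```text
time: 33.58
tcp_pos: [0.5673, 0.0182, 0.1504]
tool_rot: [[-0.14, 0.99, 0.002], [0.99, 0.14, -0.0], [-0.0, 0.002, -1.0]]
wrist_force: [0.7, 1.0, 4.5]
grip_width: 0.0512
gripper_force: 30.0
```

Call:
jog_arm(series=[{"tx":0,"ty":0,"tz":0,"spin":0},{"tx":0,"ty":0,"tz":0,"spin":0},{"tx":0,"ty":0,"tz":0,"spin":0}])

```text
time: 33.83
tcp_pos: [0.5673, 0.0181, 0.1504]
tool_rot: [[-0.14, 0.99, 0.002], [0.99, 0.14, 0.0], [-0.0, 0.002, -1.0]]
wrist_force: [-0.3, 0.6, 6.1]
grip_width: 0.0513
gripper_force: 30.0
```

Call:
jog_arm(series=[{"tx":0,"ty":0,"tz":0.03,"spin":0},{"tx":0,"ty":0,"tz":0.065,"spin":0},{"tx":0,"ty":0,"tz":0.085,"spin":0},{"tx":-0.012,"ty":0.03,"tz":0.085,"spin":0},{"tx":-0.026,"ty":0.067,"tz":0.085,"spin":0}])

```text
time: 34.25
tcp_pos: [0.5423, 0.0837, 0.2359]
tool_rot: [[-0.135, 0.991, 0.005], [0.991, 0.135, -0.001], [-0.002, 0.005, -1.0]]
wrist_force: [0.7, 1.1, -1.1]
grip_width: 0.0511
gripper_force: 30.0
```

Call:
jog_arm(series=[{"tx":-0.014,"ty":0.037,"tz":0,"spin":0},{"tx":-0.028,"ty":0.074,"tz":0,"spin":0},{"tx":-0.042,"ty":0.111,"tz":0,"spin":0},{"tx":-0.056,"ty":0.148,"tz":0,"spin":0},{"tx":-0.07,"ty":0.185,"tz":0,"spin":0}])

```text
time: 34.67
tcp_pos: [0.4695, 0.2713, 0.2341]
tool_rot: [[-0.139, 0.99, -0.0], [0.99, 0.139, -0.0], [-0.0, -0.0, -1.0]]
wrist_force: [0.7, 0.1, -1.5]
grip_width: 0.0513
gripper_force: 30.0
```

Call:
jog_arm(series=[{"tx":-0.011,"ty":0.03,"tz":0,"spin":0},{"tx":-0.021,"ty":0.06,"tz":0,"spin":0},{"tx":-0.021,"ty":0.06,"tz":-0.03,"spin":0},{"tx":-0.021,"ty":0.06,"tz":-0.06,"spin":0},{"tx":-0.021,"ty":0.06,"tz":-0.06,"spin":0}])

```text
time: 35.08
tcp_pos: [0.4461, 0.3288, 0.1692]
tool_rot: [[-0.141, 0.99, -0.01], [0.99, 0.141, -0.006], [-0.004, -0.01, -1.0]]
wrist_force: [-1.9, -0.9, -1.5]
grip_width: 0.0513
gripper_force: 30.0
```

Call:
jog_arm(series=[{"tx":0,"ty":0,"tz":-0.025,"spin":0},{"tx":0,"ty":0,"tz":-0.035,"spin":0},{"tx":0,"ty":0,"tz":-0.035,"spin":0},{"tx":0,"ty":0,"tz":-0.035,"spin":0}])

```text
time: 35.42
tcp_pos: [0.4499, 0.3297, 0.1396]
tool_rot: [[-0.139, 0.99, -0.0], [0.99, 0.139, -0.0], [-0.0, -0.0, -1.0]]
wrist_force: [-0.2, 0.1, -0.1]
grip_width: 0.0515
gripper_force: 30.0
```

Next: release, then go to the last tin at (0.5564, 0.0928).

Call:
jog_arm(series=[{"tx":0,"ty":0,"tz":-0.006,"spin":0},{"tx":0,"ty":0,"tz":-0.0105,"spin":0},{"tx":0,"ty":0,"tz":-0.0105,"spin":0},{"tx":0,"ty":0,"tz":-0.0105,"spin":0}])

```text
time: 35.75
tcp_pos: [0.4497, 0.33, 0.1289]
tool_rot: [[-0.14, 0.99, 0.0], [0.99, 0.14, 0.0], [0.0, 0.0, -1.0]]
wrist_force: [0.1, 0.2, -1.8]
grip_width: 0.0513
gripper_force: 30.0
```

Call:
jog_arm(series=[{"tx":0,"ty":0,"tz":0,"spin":0},{"tx":0,"ty":0,"tz":0,"spin":0},{"tx":0,"ty":0,"tz":0,"spin":0},{"tx":0,"ty":0,"tz":0,"spin":0}], grip=0.8)

```text
time: 36.08
tcp_pos: [0.4498, 0.3301, 0.129]
tool_rot: [[-0.14, 0.99, 0.001], [0.99, 0.14, 0.0], [0.0, 0.001, -1.0]]
wrist_force: [-0.2, -1.0, -0.2]
grip_width: 0.0735
gripper_force: 0.0
```

Call:
jog_arm(series=[{"tx":0,"ty":0,"tz":0.01,"spin":0},{"tx":0,"ty":0,"tz":0.04,"spin":0},{"tx":0,"ty":0,"tz":0.08,"spin":0},{"tx":0.0,"ty":-0.005,"tz":0.12,"spin":0},{"tx":0.016,"ty":-0.037,"tz":0.12,"spin":0}])

```text
time: 36.5
tcp_pos: [0.4674, 0.2978, 0.2575]
tool_rot: [[-0.145, 0.989, 0.013], [0.989, 0.144, 0.01], [0.008, 0.014, -1.0]]
wrist_force: [2.2, 0.4, 0.1]
grip_width: 0.0754
gripper_force: 0.0
```

Call:
jog_arm(series=[{"tx":0.016,"ty":-0.035,"tz":0,"spin":0},{"tx":0.032,"ty":-0.07,"tz":0,"spin":0},{"tx":0.048,"ty":-0.105,"tz":0,"spin":0},{"tx":0.064,"ty":-0.14,"tz":0,"spin":0},{"tx":0.08,"ty":-0.175,"tz":0,"spin":0}], grip=0.87)

```text
time: 36.92
tcp_pos: [0.5461, 0.1164, 0.2498]
tool_rot: [[-0.14, 0.99, 0.001], [0.99, 0.14, 0.0], [0.0, 0.001, -1.0]]
wrist_force: [0.1, 0.7, -0.0]
grip_width: 0.0818
gripper_force: 0.0
```

Call:
jog_arm(series=[{"tx":0.01,"ty":-0.025,"tz":0,"spin":0},{"tx":0.01,"ty":-0.025,"tz":0,"spin":0},{"tx":0.01,"ty":-0.025,"tz":0,"spin":0},{"tx":0.01,"ty":-0.025,"tz":0,"spin":0}])

```text
time: 37.25
tcp_pos: [0.5553, 0.0935, 0.2491]
tool_rot: [[-0.139, 0.99, -0.0], [0.99, 0.139, 0.001], [0.001, 0.0, -1.0]]
wrist_force: [0.6, 0.4, -0.6]
grip_width: 0.0817
gripper_force: 0.0
```

```bash
python3 - <<'E'
from h import *
s=get_state(); print(s['time'],s['tcp_pos'],s['tool_rot'][0],s['grip_width'])
d=snap('wrist','w12.png'); print([proj(d,(.5564+a,.0928+b,.086)).round(0) for a,b in((0,0),(.03,0),(-.03,0),(0,.03),(0,-.03))])
g=cv2.cvtColor(d['pixels'],cv2.COLOR_BGR2GRAY)
print('row212',g[209:216,250:400:4].mean(0).astype(int))
for c in (305,325,345): print('col',c,g[150:250:3,c-2:c+3].mean(1).astype(int))
E
```

```text
37.25 [0.55527606 0.09346971 0.24909601] [-1.39449456e-01  9.90229185e-01 -1.00872300e-04] 0.08168955455958876
[array([323., 211.]), array([356., 215.]), array([289., 206.]), array([328., 178.]), array([318., 242.])]
row212 [132 165 144 172 169 172 170 160 137 114 164 177 183 181 182 182 181 181
 182 182 182 182 182 183 184 181 174 179 178 179 182 179 179 178  97 161
 189 188]
col 305 [117 116 111 118 112  95 104 105 104 101  90  93 105 108 114 110 112 113
 175 184 183 181 181 179 183 182 183 182 172 171 171 171 171 171]
col 325 [116 116 111 116 133 163 176 161 110  86 101 107 112 111 113 112 114 136
 183 182 180 182 182 182 185 180 178 180 180 177 171 174 174 174]
col 345 [116 116 112 115 137 169 180 180 180 180 180 176 160 159 173 179 180 183
 181 186 182 186 183 179 181 180 176 176 177 178 178 177 178 176]
```

Call:
jog_arm(series=[{"tx":0,"ty":0.001,"tz":-0.03,"spin":0},{"tx":0,"ty":0.001,"tz":-0.06,"spin":0},{"tx":0,"ty":0.001,"tz":-0.085,"spin":0},{"tx":0,"ty":0.001,"tz":-0.1,"spin":0},{"tx":0,"ty":0.001,"tz":-0.1,"spin":0}])

```text
time: 37.72
tcp_pos: [0.5528, 0.0956, 0.1456]
tool_rot: [[-0.142, 0.99, -0.007], [0.99, 0.142, -0.0], [0.001, -0.007, -1.0]]
wrist_force: [-1.0, 0.9, 1.0]
grip_width: 0.0818
gripper_force: 0.0
```

Call:
jog_arm(series=[{"tx":0,"ty":0,"tz":0,"spin":0},{"tx":0,"ty":0,"tz":0,"spin":0},{"tx":0,"ty":0,"tz":0,"spin":0},{"tx":0,"ty":0,"tz":0,"spin":0},{"tx":0,"ty":0,"tz":0,"spin":0}], grip=0.3)

```text
time: 38.13
tcp_pos: [0.5562, 0.0944, 0.1502]
tool_rot: [[-0.14, 0.99, 0.003], [0.99, 0.14, 0.001], [0.0, 0.003, -1.0]]
wrist_force: [-0.7, 1.0, 5.6]
grip_width: 0.0593
gripper_force: 30.0
```

Call:
jog_arm(series=[{"tx":0,"ty":0,"tz":0,"spin":0},{"tx":0,"ty":0,"tz":0,"spin":0},{"tx":0,"ty":0,"tz":0,"spin":0}])

```text
time: 38.38
tcp_pos: [0.5562, 0.0944, 0.1502]
tool_rot: [[-0.14, 0.99, 0.002], [0.99, 0.14, 0.001], [0.0, 0.003, -1.0]]
wrist_force: [-0.0, 1.7, 6.5]
grip_width: 0.059
gripper_force: 30.0
```

Call:
jog_arm(series=[{"tx":0,"ty":0,"tz":0.03,"spin":0},{"tx":0,"ty":0,"tz":0.065,"spin":0},{"tx":0,"ty":0,"tz":0.085,"spin":0},{"tx":0,"ty":0,"tz":0.085,"spin":0},{"tx":0,"ty":0,"tz":0.085,"spin":0}])

```text
time: 38.8
tcp_pos: [0.5559, 0.0939, 0.2345]
tool_rot: [[-0.14, 0.99, 0.003], [0.99, 0.14, -0.0], [-0.0, 0.002, -1.0]]
wrist_force: [-0.5, -0.1, -1.4]
grip_width: 0.0591
gripper_force: 30.0
```

```bash
python3 - <<'E'
from h import *
d=snap('top','top9.png'); im=d['pixels']
hsv=cv2.cvtColor(im,cv2.COLOR_BGR2HSV)
m=((hsv[...,1]<70)&(hsv[...,2]>105)).astype(np.uint8)
u0,v0=proj(d,(.69,.41,.02)); u1,v1=proj(d,(.28,.19,.02)); k=np.zeros_like(m); k[int(v0):int(v1),int(u0):int(u1)]=1
n,l,st,c=cv2.connectedComponentsWithStats(m*k)
for i in range(1,n):
    if st[i,4]>40: print(st[i],ray(d,c[i],.062)[:2].round(3))
E
python3 - <<'E'
from h import *
d=load('top9'); im=d['pixels']; hsv=cv2.cvtColor(im,cv2.COLOR_BGR2HSV)
for X in((.56,.345,.064),(.45,.33,.058),(.5,.235,.02)):
    u,v=proj(d,X).round().astype(int); print(u,v,hsv[v,u])
m=((hsv[...,1]<60)&(hsv[...,2]>80)).astype(np.uint8)
u0,v0=proj(d,(.69,.41,.02)); u1,v1=proj(d,(.28,.19,.02)); print(u0,v0,u1,v1)
k=np.zeros_like(m); k[int(v0):int(v1),int(min(u0,u1)):int(max(u0,u1))]=1
n,l,st,c=cv2.connectedComponentsWithStats(m*k)
for i in range(1,n):
    if st[i,4]>40: print(st[i],ray(d,c[i],.062)[:2].round(3))
E
```

```text
212 219 [15 11 97]
214 257 [12 13 98]
250 243 [21 56 96]
198.80178045789327 178.71218622784394 258.71229478749586 318.5049559326336
[251 178   7  18 101] [0.667 0.231]
[203 210  19  19 293] [0.56  0.345]
[247 211  11  40 266] [0.53  0.224]
[207 249  17  17 223] [0.45  0.325]
[240 259   9  29 202] [0.408 0.238]
[250 268   8  10  52] [0.414 0.208]
[251 293   7  25 109] [0.314 0.197]
```

Call:
jog_arm(series=[{"tx":-0.014,"ty":0.036,"tz":0,"spin":0},{"tx":-0.028,"ty":0.072,"tz":0,"spin":0},{"tx":-0.042,"ty":0.108,"tz":0,"spin":0},{"tx":-0.056,"ty":0.145,"tz":0,"spin":0},{"tx":-0.056,"ty":0.145,"tz":-0.02,"spin":0}])

```text
time: 39.27
tcp_pos: [0.4978, 0.245, 0.2143]
tool_rot: [[-0.144, 0.99, 0.001], [0.99, 0.144, 0.005], [0.005, 0.002, -1.0]]
wrist_force: [1.0, -0.3, -1.0]
grip_width: 0.0594
gripper_force: 30.0
```

Call:
jog_arm(series=[{"tx":0,"ty":0,"tz":-0.03,"spin":0},{"tx":0,"ty":0,"tz":-0.06,"spin":0},{"tx":0,"ty":0,"tz":-0.075,"spin":0},{"tx":0,"ty":0,"tz":-0.075,"spin":0},{"tx":0,"ty":0,"tz":-0.075,"spin":0}])

```text
time: 39.68
tcp_pos: [0.4982, 0.2386, 0.1364]
tool_rot: [[-0.14, 0.99, -0.005], [0.99, 0.14, -0.002], [-0.001, -0.005, -1.0]]
wrist_force: [0.5, -0.2, -0.8]
grip_width: 0.0597
gripper_force: 30.0
```

Call:
jog_arm(series=[{"tx":0,"ty":0,"tz":0,"spin":0},{"tx":0,"ty":0,"tz":0,"spin":0},{"tx":0,"ty":0,"tz":0,"spin":0}])

```text
time: 39.93
tcp_pos: [0.5004, 0.2392, 0.1398]
tool_rot: [[-0.14, 0.99, 0.002], [0.99, 0.14, 0.001], [0.0, 0.002, -1.0]]
wrist_force: [-0.0, 0.8, -2.1]
grip_width: 0.0589
gripper_force: 30.0
```

Call:
jog_arm(series=[{"tx":0,"ty":0,"tz":-0.006,"spin":0},{"tx":0,"ty":0,"tz":-0.0105,"spin":0},{"tx":0,"ty":0,"tz":-0.0105,"spin":0},{"tx":0,"ty":0,"tz":-0.0105,"spin":0}])

```text
time: 40.27
tcp_pos: [0.4994, 0.2389, 0.1279]
tool_rot: [[-0.14, 0.99, -0.001], [0.99, 0.14, -0.0], [-0.0, -0.001, -1.0]]
wrist_force: [-0.0, -1.0, -1.3]
grip_width: 0.0591
gripper_force: 30.0
```

Call:
jog_arm(series=[{"tx":0,"ty":0,"tz":0,"spin":0},{"tx":0,"ty":0,"tz":0,"spin":0},{"tx":0,"ty":0,"tz":0,"spin":0},{"tx":0,"ty":0,"tz":0,"spin":0}], grip=0.85)

```text
time: 40.6
tcp_pos: [0.4998, 0.2391, 0.1284]
tool_rot: [[-0.14, 0.99, 0.001], [0.99, 0.14, 0.0], [0.0, 0.001, -1.0]]
wrist_force: [0.1, -0.1, -0.8]
grip_width: 0.079
gripper_force: 0.0
```

Call:
jog_arm(series=[{"tx":0,"ty":0,"tz":0.01,"spin":0},{"tx":0,"ty":0,"tz":0.04,"spin":0},{"tx":0,"ty":0,"tz":0.08,"spin":0},{"tx":0,"ty":0,"tz":0.12,"spin":0},{"tx":0,"ty":0,"tz":0.15,"spin":0}])

```text
time: 41.02
tcp_pos: [0.5001, 0.2393, 0.2823]
tool_rot: [[-0.14, 0.99, 0.004], [0.99, 0.14, 0.001], [0.001, 0.004, -1.0]]
wrist_force: [0.6, 0.4, -0.8]
grip_width: 0.0795
gripper_force: 0.0
```

Call:
jog_arm(series=[{"tx":-0.02,"ty":-0.15,"tz":0,"spin":0},{"tx":-0.02,"ty":-0.18,"tz":0,"spin":0},{"tx":-0.02,"ty":-0.18,"tz":0,"spin":0},{"tx":-0.02,"ty":-0.18,"tz":0,"spin":0},{"tx":-0.02,"ty":-0.18,"tz":0,"spin":0}])

```text
time: 41.43
tcp_pos: [0.4786, 0.0551, 0.2793]
tool_rot: [[-0.137, 0.991, 0.001], [0.991, 0.137, -0.003], [-0.003, 0.0, -1.0]]
wrist_force: [-0.8, 0.1, -0.0]
grip_width: 0.0798
gripper_force: 0.0
```

Call:
jog_arm(series=[{"tx":0,"ty":-0.1,"tz":0,"spin":0},{"tx":0,"ty":-0.1,"tz":0,"spin":0},{"tx":0,"ty":-0.1,"tz":0,"spin":0},{"tx":0,"ty":-0.1,"tz":0,"spin":0},{"tx":0,"ty":-0.1,"tz":0,"spin":0}])

```text
time: 41.85
tcp_pos: [0.4796, -0.0415, 0.2788]
tool_rot: [[-0.137, 0.991, 0.001], [0.991, 0.137, 0.001], [0.0, 0.001, -1.0]]
wrist_force: [0.3, -0.4, -0.1]
grip_width: 0.0799
gripper_force: 0.0
```

```bash
python3 - <<'E'
from h import *
print(get_state()['time'],get_state()['tcp_pos'])
d=snap('top','top10.png'); im=d['pixels']; hsv=cv2.cvtColor(im,cv2.COLOR_BGR2HSV)
m=((hsv[...,1]<40)&(hsv[...,2]>80)).astype(np.uint8)
u0,v0=proj(d,(.69,.41,.02)); u1,v1=proj(d,(.28,.19,.02)); k=np.zeros_like(m); k[int(v0):int(v1),int(u0):int(u1)]=1
n,l,st,c=cv2.connectedComponentsWithStats(m*k)
for i in range(1,n):
    if st[i,4]>40: print(st[i],ray(d,c[i],.062)[:2].round(3))
g=load('top1')['pixels']; a,b=[x[135:175,270:385].astype(int) for x in(g,im)]; print('back objects diff',abs(a-b).mean())
E
```

```text
41.85 [ 0.4795696  -0.04148061  0.27881928]
[203 210  19  19 288] [0.559 0.344]
[238 232  19  20 291] [0.499 0.236]
[207 249  17  17 221] [0.449 0.325]
back objects diff 2.3885507246376814
```

```bash
python3 -c "
from plant import sign_off; print(sign_off())"
```

```text
the job is handed in; nothing more can be done
None
```

I completed every step in order and handed the job in after about 42 s on the robot's clock. No verdict came back; a last top-camera check shows all three tins lid up on the ochre board and the jar, can and timer where they were.

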